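# Fill the card tray and measure the row with the tape

## Task

Seat every loose blister card flat in the pockets of the aluminium display tray, one to a pocket, starting at the pocket next to the hook plate and leaving no gap. Then, with the tape measure standing in the lane beside the tray, hook its end over the outer face of the hook plate, draw the case back against the spring until the front of the case is level with the end of the row (the last card's edge away from the hook plate), and press the lock button fully down while it is hooked. Finally unhook the locked tape and stand it upright on the order pad, still showing that length, with the bystanders left where they are.

Things in the scene. Friction and masses are not known exactly. Their poses are not given: they have to be found in the camera images.
- board: Plywood counter board laid over the bins, turned about 15 degrees to the world axes; origin on its underside, its top is 12 mm above the origin (about 80 mm above z = 0). All else stands on its top. Its y axis runs along the bin table to the left, its x axis away from the robot.
- tray: Fixed aluminium display tray, 79 mm wide (x), 399 mm long (y). Origin: on its underside (board top), on the centreline, at the outer face of the hook plate; the tray runs from there to y = -399 mm. Behind the plate lie three pockets in a row, 67 x 123 mm, floor 4 mm above the board; walls 6 mm thick, 11 mm high, the long ones cut away over the middle 64 mm for fingers.
- pocket1 (a point): Centre of the floor of the pocket next to the hook plate (73.5 mm behind the plate's outer face); a seated card's origin lies here. Axes as the tray's.
- pocket2 (a point): Centre of the floor of the middle pocket, 129 mm further along -y.
- pocket3 (a point): Centre of the floor of the last pocket, another 129 mm along -y.
- hook_edge (a point): Point on the outer face of the hook plate over the lane (tray x = -85 mm, y = 0, 14 mm up); axes as the tray's, +y out of the face. The plate is 12 mm thick (tray y -12..0), 20 mm high, and juts from the tray over the lane on its -x side, out to tray x = -105 mm. Catch it with the hook's middle anywhere at tray x -106..-48 mm.
- card_1: Blister card, a flat box 62 (x) x 118 (y) x 12 (z) mm, 0.03 kg, lying face up on the board; origin at the centre of its underside. May be absent (two or three of the four are present). It fits a pocket either way round, long side along the tray.
- card_2: Blister card, a flat box 62 (x) x 118 (y) x 12 (z) mm, 0.03 kg, lying face up on the board; origin at the centre of its underside. May be absent (two or three of the four are present). It fits a pocket either way round, long side along the tray.
- card_3: Blister card, a flat box 62 (x) x 118 (y) x 12 (z) mm, 0.03 kg, lying face up on the board; origin at the centre of its underside. May be absent (two or three of the four are present). It fits a pocket either way round, long side along the tray.
- card_4: Blister card, a flat box 62 (x) x 118 (y) x 12 (z) mm, 0.03 kg, lying face up on the board; origin at the centre of its underside. May be absent (two or three of the four are present). It fits a pocket either way round, long side along the tray.
- tape: Tape measure standing upright: grey case 45 (x) x 86 (y) x 53 (z) mm, black button on top, about 0.6 kg; grip it across its 45 mm width. Origin: centre of its underside. The stiff straight blade, 20 mm wide, leaves the front (+y) face 25 mm above the underside. Stood on the board and let go, its rubber foot holds against the blade's spring.
- tape_nose (a point): Foot of the case's front face, 43 mm along +y from the tape's origin.
- tape_hook (a point): Inner face of the hook at the blade's end, 14 mm above the tape's underside. The hook is a plate 3 mm thick, 20 mm wide, hanging from the blade (underside 24 mm) down to 9 mm above the case's underside; 30 mm ahead of the case's front when the blade is in.
- tape_blade (a joint): How far the blade is drawn out, m: 0 in (hook's inner face 30 mm ahead of the case front) to 0.38 at its end stop. A spring of 1.3 N at 0 rising to 2.2 N pulls it in. Distance from the hook's inner face to the case front = value + 0.030; level with the end of two seated cards about 0.2315, of three 0.3605.
- tape_lock (a joint): Lock button, m: 0 up, 0.005 fully down, where it holds the blade. Starts to move at 5 N; press it home with 8 to 12 N. Its tooth drops into the nearest notch, 6 mm apart, so the length may settle by up to 3 mm. It stays where it is left and can be pulled up again by its 26 mm width.
- lock_top (a point): Centre of the button's top face (26 x 34 mm), 65 mm above the tape's underside when up, 8 mm ahead of its centre.
- pad: Fixed order pad, 145 (x) x 100 (y) x 12 (z) mm, origin at the centre of its underside. The tape's case may stand on it in any direction; the drawn blade may overhang.
- calculator: Bystander: desk calculator 100 x 68 x 19 mm.
- roll: Bystander: flat roll of tape, 74 mm across, 25 mm high.

How it is judged:
On the way, in this order (a step that is already met when the one before it is completed fails the run):
1. all cards seated flat in the pockets, from the hook plate on, no gap (((x of card_1 in the frame of pocket1 between -0.006 and 0.006 m and y of card_1 in the frame of pocket1 between -0.006 and 0.006 m and z of card_1 in the frame of pocket1 between -0.003 and 0.003 m and angle between card_1's own z axis and vertical below 0.06 rad and angle between the y axis of card_1 and the y axis of tray, either way round below 0.08 rad) or (x of card_1 in the frame of pocket2 between -0.006 and 0.006 m and y of card_1 in the frame of pocket2 between -0.006 and 0.006 m and z of card_1 in the frame of pocket2 between -0.003 and 0.003 m and angle between card_1's own z axis and vertical below 0.06 rad and angle between the y axis of card_1 and the y axis of tray, either way round below 0.08 rad) or (x of card_1 in the frame of pocket3 between -0.006 and 0.006 m and y of card_1 in the frame of pocket3 between -0.006 and 0.006 m and z of card_1 in the frame of pocket3 between -0.003 and 0.003 m and angle between card_1's own z axis and vertical below 0.06 rad and angle between the y axis of card_1 and the y axis of tray, either way round below 0.08 rad)) and ((x of card_2 in the frame of pocket1 between -0.006 and 0.006 m and y of card_2 in the frame of pocket1 between -0.006 and 0.006 m and z of card_2 in the frame of pocket1 between -0.003 and 0.003 m and angle between card_2's own z axis and vertical below 0.06 rad and angle between the y axis of card_2 and the y axis of tray, either way round below 0.08 rad) or (x of card_2 in the frame of pocket2 between -0.006 and 0.006 m and y of card_2 in the frame of pocket2 between -0.006 and 0.006 m and z of card_2 in the frame of pocket2 between -0.003 and 0.003 m and angle between card_2's own z axis and vertical below 0.06 rad and angle between the y axis of card_2 and the y axis of tray, either way round below 0.08 rad) or (x of card_2 in the frame of pocket3 between -0.006 and 0.006 m and y of card_2 in the frame of pocket3 between -0.006 and 0.006 m and z of card_2 in the frame of pocket3 between -0.003 and 0.003 m and angle between card_2's own z axis and vertical below 0.06 rad and angle between the y axis of card_2 and the y axis of tray, either way round below 0.08 rad)) and ((x of card_3 in the frame of pocket1 between -0.006 and 0.006 m and y of card_3 in the frame of pocket1 between -0.006 and 0.006 m and z of card_3 in the frame of pocket1 between -0.003 and 0.003 m and angle between card_3's own z axis and vertical below 0.06 rad and angle between the y axis of card_3 and the y axis of tray, either way round below 0.08 rad) or (x of card_3 in the frame of pocket2 between -0.006 and 0.006 m and y of card_3 in the frame of pocket2 between -0.006 and 0.006 m and z of card_3 in the frame of pocket2 between -0.003 and 0.003 m and angle between card_3's own z axis and vertical below 0.06 rad and angle between the y axis of card_3 and the y axis of tray, either way round below 0.08 rad) or (x of card_3 in the frame of pocket3 between -0.006 and 0.006 m and y of card_3 in the frame of pocket3 between -0.006 and 0.006 m and z of card_3 in the frame of pocket3 between -0.003 and 0.003 m and angle between card_3's own z axis and vertical below 0.06 rad and angle between the y axis of card_3 and the y axis of tray, either way round below 0.08 rad)) and ((x of card_4 in the frame of pocket1 between -0.006 and 0.006 m and y of card_4 in the frame of pocket1 between -0.006 and 0.006 m and z of card_4 in the frame of pocket1 between -0.003 and 0.003 m and angle between card_4's own z axis and vertical below 0.06 rad and angle between the y axis of card_4 and the y axis of tray, either way round below 0.08 rad) or (x of card_4 in the frame of pocket2 between -0.006 and 0.006 m and y of card_4 in the frame of pocket2 between -0.006 and 0.006 m and z of card_4 in the frame of pocket2 between -0.003 and 0.003 m and angle between card_4's own z axis and vertical below 0.06 rad and angle between the y axis of card_4 and the y axis of tray, either way round below 0.08 rad) or (x of card_4 in the frame of pocket3 between -0.006 and 0.006 m and y of card_4 in the frame of pocket3 between -0.006 and 0.006 m and z of card_4 in the frame of pocket3 between -0.003 and 0.003 m and angle between card_4's own z axis and vertical below 0.06 rad and angle between the y axis of card_4 and the y axis of tray, either way round below 0.08 rad)) and ((x of card_1 in the frame of pocket1 between -0.006 and 0.006 m and y of card_1 in the frame of pocket1 between -0.006 and 0.006 m and z of card_1 in the frame of pocket1 between -0.003 and 0.003 m and angle between card_1's own z axis and vertical below 0.06 rad and angle between the y axis of card_1 and the y axis of tray, either way round below 0.08 rad) or (x of card_2 in the frame of pocket1 between -0.006 and 0.006 m and y of card_2 in the frame of pocket1 between -0.006 and 0.006 m and z of card_2 in the frame of pocket1 between -0.003 and 0.003 m and angle between card_2's own z axis and vertical below 0.06 rad and angle between the y axis of card_2 and the y axis of tray, either way round below 0.08 rad) or (x of card_3 in the frame of pocket1 between -0.006 and 0.006 m and y of card_3 in the frame of pocket1 between -0.006 and 0.006 m and z of card_3 in the frame of pocket1 between -0.003 and 0.003 m and angle between card_3's own z axis and vertical below 0.06 rad and angle between the y axis of card_3 and the y axis of tray, either way round below 0.08 rad) or (x of card_4 in the frame of pocket1 between -0.006 and 0.006 m and y of card_4 in the frame of pocket1 between -0.006 and 0.006 m and z of card_4 in the frame of pocket1 between -0.003 and 0.003 m and angle between card_4's own z axis and vertical below 0.06 rad and angle between the y axis of card_4 and the y axis of tray, either way round below 0.08 rad)) and ((x of card_1 in the frame of pocket2 between -0.006 and 0.006 m and y of card_1 in the frame of pocket2 between -0.006 and 0.006 m and z of card_1 in the frame of pocket2 between -0.003 and 0.003 m and angle between card_1's own z axis and vertical below 0.06 rad and angle between the y axis of card_1 and the y axis of tray, either way round below 0.08 rad) or (x of card_2 in the frame of pocket2 between -0.006 and 0.006 m and y of card_2 in the frame of pocket2 between -0.006 and 0.006 m and z of card_2 in the frame of pocket2 between -0.003 and 0.003 m and angle between card_2's own z axis and vertical below 0.06 rad and angle between the y axis of card_2 and the y axis of tray, either way round below 0.08 rad) or (x of card_3 in the frame of pocket2 between -0.006 and 0.006 m and y of card_3 in the frame of pocket2 between -0.006 and 0.006 m and z of card_3 in the frame of pocket2 between -0.003 and 0.003 m and angle between card_3's own z axis and vertical below 0.06 rad and angle between the y axis of card_3 and the y axis of tray, either way round below 0.08 rad) or (x of card_4 in the frame of pocket2 between -0.006 and 0.006 m and y of card_4 in the frame of pocket2 between -0.006 and 0.006 m and z of card_4 in the frame of pocket2 between -0.003 and 0.003 m and angle between card_4's own z axis and vertical below 0.06 rad and angle between the y axis of card_4 and the y axis of tray, either way round below 0.08 rad))), for 0.2 s.
2. the tape's hook catches the outer face of the hook plate and the blade is drawn out more than 0.2 m (y of tape_hook in the frame of tray between -0.004 and 0.004 m and x of tape_hook in the frame of tray between -0.106 and -0.048 m and z of tape_hook in the frame of tray between 0.002 and 0.019 m and contact force between tape_blade and tray above 0.4 N and value of joint tape_blade above 0.2 m), for 0.2 s.
3. the lock is pressed down while the tape is hooked and drawn out (y of tape_hook in the frame of tray between -0.004 and 0.004 m and x of tape_hook in the frame of tray between -0.106 and -0.048 m and z of tape_hook in the frame of tray between 0.002 and 0.019 m and value of joint tape_lock above 0.0045 m and value of joint tape_blade above 0.2 m), for 0.2 s.
At the end, for the whole second after the job is handed in: Cards lie flat in pockets 1, 2 (and 3 if three), within 6 mm and 0.08 rad; the blade is drawn to the end of the row within 10 mm and locked (button over 4.5 mm down); the tape stands upright at rest on the pad, origin within 55 mm (pad x) and 42 mm (pad y) of its centre (all of step 1 and ((not (distance between each of card_1, card_2, card_3, card_4 and pocket3 above 0.05 m) and value of joint tape_blade between 0.3505 and 0.3705 m) or (distance between each of card_1, card_2, card_3, card_4 and pocket3 above 0.05 m and value of joint tape_blade between 0.2215 and 0.2415 m)) and value of joint tape_lock above 0.0045 m and x of tape in the frame of pad between -0.055 and 0.055 m and y of tape in the frame of pad between -0.042 and 0.042 m and z of tape in the frame of pad between 0.009 and 0.016 m and angle between tape's own z axis and vertical below 0.08 rad and linear speed of each of tape, card_1, card_2, card_3, card_4 below 0.02 m/s); the robot touches nothing.
It fails at once if the calculator is moved more than 30 mm (distance of calculator from where it was at the start of the episode above 0.03 m).
It fails at once if the roll is moved more than 30 mm (distance of roll from where it was at the start of the episode above 0.03 m).
Of card_1, card_2, card_3, card_4 only 2 to 3 are there at a start; the rules pass over those that are not, and their reading is None.
At some moment in a run one of card_1, card_2, card_3, card_4 may be knocked a few centimetres aside while the robot is not near it.
Once in a run the grip may slacken for a moment while it holds something.
It also fails if it takes over 208 s, if anything falls off the work surface, if the arm or the gripper's body presses on something with over 40 N, if the wrist force passes 120 N, or if a joint passes its speed limit or range.

## Robot

A 6-joint arm with a two-finger parallel gripper is mounted at the origin on a cart in front of the work surface, level with it; the furniture and walls round the work are solid. World frame = base frame: x ahead of the robot, y to its left, z up, the work surface at z = 0. Lengths are in m, angles in rad, forces in N, time in s.
With the tool pointing down it reaches from about 0.25 to 0.775 m from the base axis. Payload 4 kg.
Tool frame: the origin (TCP) lies at the centre of the arm's flange, where the gripper is bolted on; the fingertips stand 199 mm ahead of it and the grasp point (between the pads) lies 180 mm ahead of it (robot.tcp_to_tips is the z of the fingertips in the tool frame, in m); z points along the fingers, y is the line along which they close (so a half turn about z gives the same grasp; the last joint's range is limited). The gripper opens to 94 mm and grips with 3 to 60 N. Pads are 16 mm wide; open, the fingers measure 119 mm over their backs; the gripper's body (75 mm by 177 mm) begins 78 mm behind the grasp point.
Start: joints at [-1.438, 0.087, 1.371, -0, 1.684, -0.103], TCP at [0.128, -0.535, 0.405] pointing down, gripper open.
Joint ranges: [-3.1, 3.1], [-0.76, 2.03], [0.27, 2.55], [-1.08, 4.22], [0.17, 2.65], [-2.57, 2.57]. Speed limits (rad/s): [2.79, 2.79, 3.14, 3.14, 3.14, 3.14].

## Interface

Orientations are given as [roll, pitch, yaw] about the fixed x, y, z axes, in that order (R = Rz(yaw) Ry(pitch) Rx(roll)).
In Python, from bench import robot gives the robot as it stands.
- The arm moves only by the tool play_rows, never from a script. Its arguments are lists of equal length, an entry for each row: "translation": the shift along the tool's x, y, z scaled (see below), a list of three; "twist": the turn, a rotation vector about the tool's x, y, z scaled (see below), a list of three; "gripper": the opening, from -1 (shut) to 1 (fully open). A call has 1 to 8 rows; each row shifts and turns the commanded pose from where the row before left it, along the tool's axes as they then stand; what a row does not reach is not made up. The controller multiplies each number of a shift by 0.04 m and each number of a turn by 0.1 rad. A row lasts 1/10 s, in which the tool goes at most 50 mm and 8.59 degrees, less where a joint would pass 70% of its speed; a pose out of reach is approached as far as the arm can. A call with a number of a shift or a turn outside -1 to 1 is refused whole. A call with a gripper value outside its range is refused whole. The fingers move at their own pace and stop on an object; the grip force is fixed at half the most. Time passes only in rows, so rows that do not move let the fingers close. It gives the time, the measured TCP pose, the force, the opening and the grip force at its end, in the units of the state.
- robot.get_obs(): the state, without advancing time (a new reading comes with each control period).
- robot.snapshot(name): name is "scene" or "top"; returns the picture (384x512x3 uint8, red, green, blue); there is no depth.
- robot.camera_model(name): a dict with "camera_matrix" (3x3 intrinsics, pixels), "rvec" (rotation vector, rad) and "tvec" (3), from world to camera coordinates, as OpenCV has them. Camera axes: x right, y down, z forward; pixel columns grow to the right and rows downward; lengths in m; the calibration is good to about 2 mm. A picture is of the moment at which its call begins. camera_model takes no time and is no camera call.
- robot.close_job(): hands the job in; it is judged then, once.
Trained networks look in the newest picture that a camera, given by its name, has taken for a name from the list of things; names that differ only in an ending like _2 or _b are one class to them, and where a whole thing is asked for, a point or a joint stands for the part that bears it (a point fixed in the world has none). Each returns a list of dicts, best first, with "score" (0 to 1); they miss things now and then, are a little off and sometimes report something else, mostly with a low value. They report only what shows in the picture. A call takes as long as a camera call.
- robot.recognise(name, camera): "centre" ([x, y, z] in m, in world coordinates, good to about 4 mm: the middle of the surface that is visible of it).
- robot.spot_point(name, camera): "centre" ([x, y, z] in m, in world coordinates, good to about 4 mm: a listed point, or the origin of a listed thing).
The state is a dict: "time": time; "joint_positions": joint angles; "qvel": joint speeds; "joint_torque": joint torques, N m; "tool_pos": TCP position; "ee_rot": TCP orientation; "wrist_force": force on the tool from outside, world axes, zero at the start; "wrist_torque": the same for the moment, N m; "width": finger opening in m; "finger_force": force on a finger pad.
Only numpy, scipy, OpenCV 4.12 (cv2) and the standard library are available. Lean on these libraries where they do the work, as an engineer would, in place of code of your own. Each camera call takes 0.05 s, during which the arm holds its last target. There are 200 camera calls.

## Working session

There is one attempt and no reset: what is moved stays moved. The work goes in short steps, Python scripts to look and compute and a tool call to move; the robot and the scene stay as the last step left them, time stands still between calls to the robot, and variables do not carry over. Pictures are saved under pics/ and viewed, at most 15 in all, crops included, and the job is handed in when it is done.

Besides the shell and the picture viewer there is one more tool, called after "Request:" as name(argument=value, ...) on one line, values as JSON. play_rows: Moves the arm, as the interface text tells. Its arguments: {"type":"object","properties":{"translation":{"type":"array","items":{"type":"array","items":{"type":"number","minimum":-1,"maximum":1}}},"twist":{"type":"array","items":{"type":"array","items":{"type":"number","minimum":-1,"maximum":1}}},"gripper":{"type":"array","items":{"type":"number"}}},"required":["translation","twist","gripper"]}

```bash
ls; mkdir -p pics
cat > h.py <<'E'
import numpy as np, cv2
from bench import robot
def snap(n,f):
    im=robot.snapshot(n); cv2.imwrite('pics/'+f,cv2.resize(im[:,:,::-1],(800,600),interpolation=cv2.INTER_CUBIC)); return im
def proj(n,p):
    c=robot.camera_model(n); return cv2.projectPoints(np.float64(p).reshape(-1,3),np.float64(c['rvec']),np.float64(c['tvec']),np.float64(c['camera_matrix']),None)[0].reshape(-1,2)
def unproj(n,uv,z):
    c=robot.camera_model(n); R=cv2.Rodrigues(np.float64(c['rvec']))[0]; t=np.float64(c['tvec']).ravel()
    uv=np.float64(uv).reshape(-1,2); d=(np.linalg.inv(np.float64(c['camera_matrix']))@np.c_[uv,np.ones(len(uv))].T).T@R
    o=-R.T@t; return o+d*((z-o[2])/d[:,2])[:,None]
E
python3 - <<'E'
from h import *
snap('top','t0.png'); snap('scene','s0.png')
for n in ['board','tray','pocket1','pocket2','pocket3','hook_edge','card_1','tape','tape_nose','tape_hook','lock_top','pad','calculator','roll']:
    print(n,[[(np.round(d['centre'],3).tolist(),round(d['score'],2)) for d in robot.spot_point(n,c)][:5] for c in ('top','scene')])
o=robot.get_obs(); print(o)
E
```

```text
pics
board [[([0.58, -0.018, 0.065], 0.75)], [([0.582, -0.013, 0.066], 0.56), ([0.593, -0.228, 0.084], 0.42)]]
tray [[([0.601, 0.272, 0.079], 0.77)], [([0.601, 0.276, 0.082], 0.85), ([0.62, -0.258, 0.076], 0.38)]]
pocket1 [[([0.623, 0.209, 0.088], 0.94), ([0.66, 0.083, 0.082], 0.66)], [([0.62, 0.21, 0.086], 0.83), ([0.701, -0.04, 0.083], 0.76), ([0.66, 0.08, 0.085], 0.6), ([0.6, 0.277, 0.081], 0.6), ([0.412, 0.23, 0.082], 0.57)]]
pocket2 [[([0.623, 0.209, 0.088], 0.94), ([0.66, 0.083, 0.082], 0.66)], [([0.62, 0.21, 0.086], 0.83), ([0.701, -0.04, 0.083], 0.76), ([0.66, 0.08, 0.085], 0.6), ([0.6, 0.277, 0.081], 0.6), ([0.412, 0.23, 0.082], 0.57)]]
pocket3 [[([0.623, 0.209, 0.088], 0.94), ([0.66, 0.083, 0.082], 0.66)], [([0.62, 0.21, 0.086], 0.83), ([0.701, -0.04, 0.083], 0.76), ([0.66, 0.08, 0.085], 0.6), ([0.6, 0.277, 0.081], 0.6), ([0.412, 0.23, 0.082], 0.57)]]
hook_edge [[], [([0.521, 0.258, 0.096], 0.67)]]
card_1 [[([0.471, -0.006, 0.077], 0.98), ([0.413, 0.234, 0.079], 0.97), ([0.456, 0.113, 0.075], 0.65)], [([0.473, -0.004, 0.076], 0.9), ([0.41, 0.231, 0.082], 0.84), ([0.452, 0.1
[... 646 characters left out ...]
, []]
{'time': 1.5, 'joint_positions': array([-1.43805933e+00,  8.71738668e-02,  1.37069906e+00,  1.32741314e-05,
        1.68359605e+00, -1.03110366e-01]), 'qvel': array([-0.00131067, -0.00104345,  0.00019226,  0.00015745, -0.00025237,
       -0.00091254]), 'joint_torque': array([-3.45041590e-04, -3.40033579e+01, -3.02590191e+01,  7.16899429e-02,
        2.36294093e-02, -1.39104105e-05]), 'tool_pos': array([ 0.12850803, -0.53477067,  0.40472065]), 'ee_rot': array([ 3.14146827e+00, -3.88905641e-07,  2.35848861e-01]), 'wrist_force': array([ 0.00198921, -0.163179  ,  0.28520888]), 'wrist_torque': array([ 0.04253465,  0.00302778, -0.0462101 ]), 'finger_force': 0.0, 'width': 0.09402064863315969}
```

View pics/t0.png

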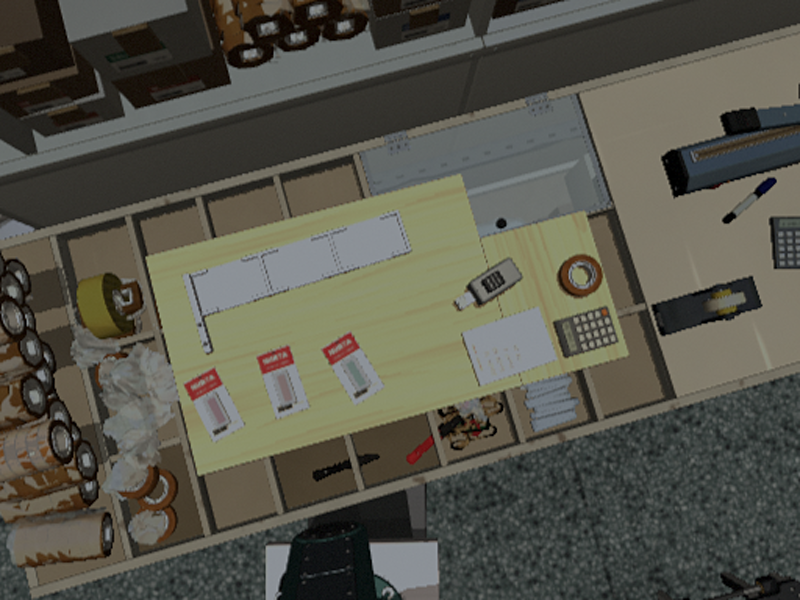

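View pics/s0.png

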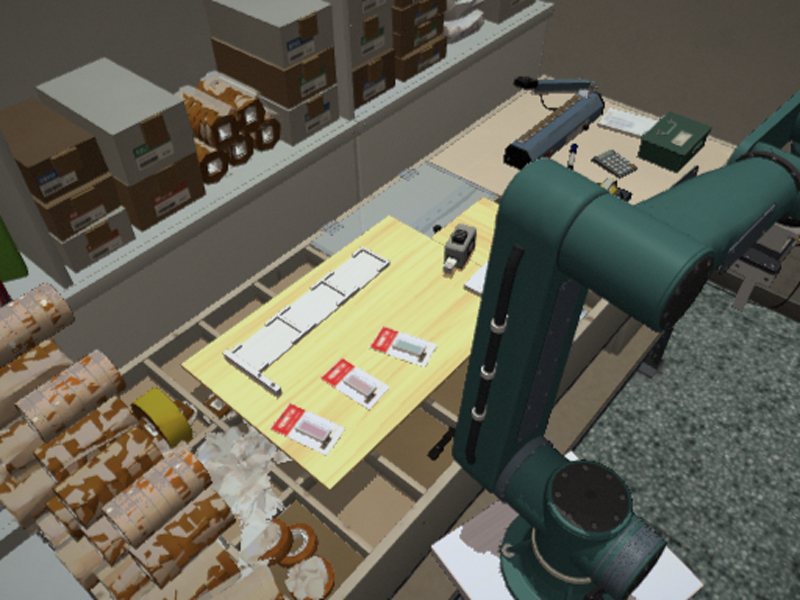

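The pictures show three cards in a row at (212,405), (283,380) and (352,367) in the top view. The empty tray runs from (190,290) to (410,230), with the hook plate at its left end. The tape is at (495,280) pointing left, the pad at (508,345), and the roll and calculator are on the right. Next I'll measure precisely by segmentation.

```bash
cat >> h.py <<'E'
def rects(im,cam,amin=60):
    a=im.astype(int); b=cv2.GaussianBlur(im,(0,0),0.6).astype(int)
    m=((b[:,:,0]-b[:,:,2])<45).astype(np.uint8)
    n,l,s,c=cv2.connectedComponentsWithStats(m,connectivity=4)
    return m,l,s,c
E
python3 - <<'E'
from h import *
im=cv2.imread('pics/t0.png'); 
im=robot.snapshot('top'); cv2.imwrite('pics/raw.png',im[:,:,::-1])
for p in [(0.45,0.05,.08),(0.471,-.006,.092),(.66,.083,.084),(.61,-.253,.133)]:
    u=proj('top',p)[0].round().astype(int); print(u,im[u[1],u[0]])
b=im.astype(int)
hsv=cv2.cvtColor(im,cv2.COLOR_RGB2HSV)
# board polygon mask: yellow closed
y=((hsv[:,:,0]>20)&(hsv[:,:,0]<36)&(hsv[:,:,1]>70)).astype(np.uint8)
n,l,s,c=cv2.connectedComponentsWithStats(y); k=1+s[1:,4].argmax(); y=(l==k).astype(np.uint8)
h=cv2.convexHull(cv2.findContours(y,0,1)[0][0] if 0 else np.argwhere(y)[:,::-1].astype(np.int32))
hm=np.zeros_like(y); cv2.fillPoly(hm,[h],1)
m=hm&(1-y)
n,l,s,c=cv2.connectedComponentsWithStats(m,connectivity=4)
for i in range(1,n):
    if s[i,4]<40: continue
    pts=np.argwhere(l==i)[:,::-1].astype(np.float32)
    z=.092
    w=unproj('top',pts,z)[:,:2]
    r=cv2.minAreaRect((w*1000).astype(np.float32)); print(s[i,4],np.round(c[i]*800/512),'mean',w.mean(0).round(4),'rect',np.round(r[0],1),np.round(r[1],1),round(r[2],1))
E
```

```text
[204 244] [138 140 101]
[224 236] [102 118 113]
[191 168] [140 145 151]
[315 182] [55 53 51]
101 [398. 197.] mean [ 0.7759 -0.0955] rect [ 774.2 -103.1] [ 12.3 131.9] 10.9
1606 [295. 247.] mean [0.6869 0.0892] rect [701.7  55.6] [ 36.7 485. ] 17.6
318 [266. 231.] mean [0.7168 0.1401] rect [716.1 132. ] [ 17.1 300.6] 15.6
43 [171. 259.] mean [0.6673 0.3072] rect [666.9 307.3] [10.1 43.8] 26.6
125 [166. 284.] mean [0.6235 0.3153] rect [624.4 314.6] [25.7 48.9] 18.9
```

Run:
```python
from h import *
im=robot.snapshot('top'); b=cv2.GaussianBlur(im,(0,0),0.5).astype(float)
y=((b[:,:,2]/b[:,:,0]<.86)&(b[:,:,1]/b[:,:,0]>.93)).astype(np.uint8)
n,l,s,c=cv2.connectedComponentsWithStats(y,connectivity=4); k=1+s[1:,4].argmax(); y=(l==k).astype(np.uint8)
h=cv2.convexHull(np.argwhere(y)[:,::-1].astype(np.int32)); hm=np.zeros_like(y); cv2.fillPoly(hm,[h],1)
m=hm&(1-y); n,l,s,c=cv2.connectedComponentsWithStats(m,connectivity=4)
for i in range(1,n):
    if s[i,4]<60: continue
    pts=np.argwhere(l==i)[:,::-1].astype(np.float32); w=unproj('top',pts,.092)[:,:2]
    r=cv2.minAreaRect((w*1000).astype(np.float32)); print(s[i,4],np.round(c[i]*800/512),'mean',w.mean(0).round(4),'rect',np.round(r[0],1),np.round(r[1],1),round(r[2],1))
cr=cv2.resize(im[125:230,110:270,::-1],None,fx=5,fy=5,interpolation=cv2.INTER_CUBIC); cv2.imwrite('pics/crop1.png',cr)
```

```text
132 [714.  45.] mean [ 1.0581 -0.6868] rect [1053.  -690.5] [ 21.7 133.1] 13.9
232 [614.  71.] mean [ 1.0084 -0.4972] rect [1001.7 -496.4] [ 23.8 210.3] 14.8
9264 [499. 159.] mean [ 0.8444 -0.28  ] rect [ 818.4 -250.7] [251.9 418.1] 14.8
3136 [737. 149.] mean [ 0.8581 -0.7176] rect [ 864.5 -713.8] [128.6 282.1] 17.1
348 [301. 155.] mean [0.8543 0.0785] rect [850.9  70.7] [ 22.8 274.6] 15.3
1216 [321. 188.] mean [0.7928 0.042 ] rect [797.  42.] [ 80.6 136.1] 14.3
156 [188. 185.] mean [0.801 0.28 ] rect [798.8 279.6] [ 13.3 149. ] 15.2
232 [752. 197.] mean [ 0.7681 -0.7377] rect [ 764.2 -734. ] [ 20.2 123.9] 41.3
1106 [245. 209.] mean [0.756 0.179] rect [761.1 181.7] [ 80.7 128.4] 14.4
141 [111. 207.] mean [0.7625 0.4148] rect [758.9 406.1] [ 23.8 105.6] 15.3
988 [171. 228.] mean [0.7242 0.3086] rect [732.9 311.5] [ 90.7 107.5] 14.4
4329 [293. 266.] mean [0.6536 0.0917] rect [626.9  76.1] [147.4 401.1] 16.6
3165 [614. 324.] mean [ 0.5415 -0.4748] rect [ 560.4 -457.9] [351.3 125.4] 16.1
581 [785. 242.] mean [ 0.6854 -0.793 ] rect [ 684.5 -791.1] [51.4 94.3] 85.8
20086 [ 90. 412.] mean [
[... 789 characters left out ...]
1] rect [ 365.8 -222.3] [ 96.1 130. ] 15.7
1739 [395. 449.] mean [ 0.3307 -0.0837] rect [328.7 -82.9] [ 96.8 141.5] 14.3
94 [589. 430.] mean [ 0.357 -0.422] rect [ 357.2 -420.4] [16.1 53.3] 16.9
1679 [314. 472.] mean [0.2942 0.056 ] rect [292.6  56.6] [ 98.4 129.6] 15.3
1456 [239. 493.] mean [0.2607 0.1847] rect [260.2 184.3] [ 96.9 109.9] 14.0
129 [436. 477.] mean [ 0.2817 -0.1524] rect [ 286.4 -159.1] [ 16.2 134.7] 15.2
93 [364. 498.] mean [ 0.2494 -0.0277] rect [250.5 -28.4] [16.6 51.5] 16.9
269 [218. 542.] mean [0.1809 0.2198] rect [184.6 224.8] [ 18.7 331.3] 14.9<stdin>:3: RuntimeWarning: divide by zero encountered in divide
<stdin>:3: RuntimeWarning: invalid value encountered in divide
```

View pics/crop1.png

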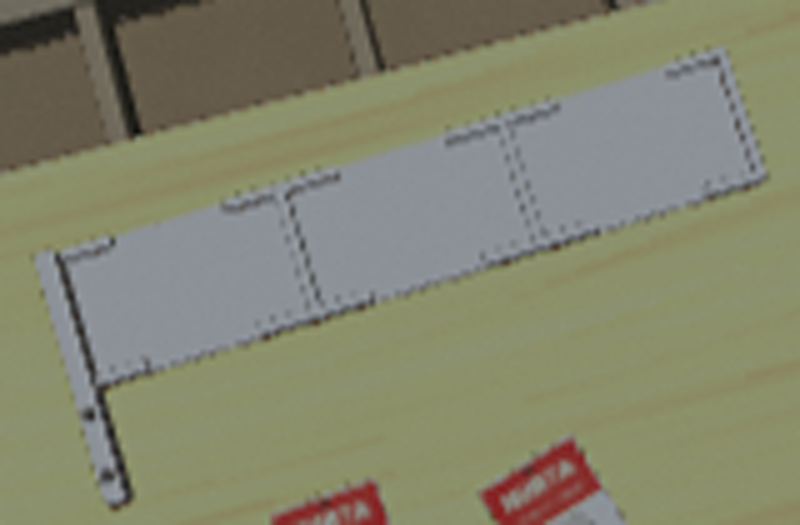

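The crop shows the tray cleanly, with the plate on the left from (45,255) to (120,500) and all three pockets empty. I'll fit silhouettes for the tray, tape and pad.

```bash
cat >> h.py <<'E'
from scipy.optimize import minimize
Z0=.080
def box(x0,x1,y0,y1,z0,z1): return np.array([[x,y,z] for x in(x0,x1) for y in(y0,y1) for z in(z0,z1)])
SH={'tray':[box(-.0395,.0395,-.399,-.301,0,.011),box(-.0395,.0395,-.399,0,0,.004),box(-.0395,.0395,-.2,-.09,0,.006),box(-.105,.0395,-.012,0,0,.020)],
 'card':[box(-.031,.031,-.059,.059,0,.012)],
 'tape':[box(-.0225,.0225,-.043,.043,0,.053),box(-.010,.010,.043,.076,.009,.025),box(-.013,.013,-.009,.025,.053,.065)],
 'pad':[box(-.0725,.0725,-.05,.05,0,.012)]}
def ymask(im):
    b=cv2.GaussianBlur(im,(0,0),0.5).astype(float)+1e-3
    return ((b[:,:,2]/b[:,:,0]>=.86)|(b[:,:,1]/b[:,:,0]<=.93)).astype(np.float32)
def world(p,q,z0=Z0):
    c,s=np.cos(p[2]),np.sin(p[2]); q=np.atleast_2d(q)
    return np.c_[p[0]+c*q[:,0]-s*q[:,1],p[1]+s*q[:,0]+c*q[:,1],q[:,2]+z0]
def fit(im,cam,kind,p0,z0=Z0,marg=14):
    m=ymask(im); S=8
    allp=proj(cam,np.vstack([world(p0,b,z0) for b in SH[kind]])); lo=np.maximum(allp.min(0).astype(int)-marg,0); hi=allp.max(0).astype(int)+marg
    mm=m[lo[1]:hi[1],lo[0]:hi[0]]; h,w=mm.shape
    def r(p):
        o=np.zeros((h*S,w*S),np.uint8)
        for b in SH[kind]:
            u=(proj(cam,world(p,b,z0))-lo+.5)*S
            cv2.fillConvexPoly(o,cv2.convexHull(np.round(u*16-8).astype(np.int32)),1,shift=4)
        return cv2.resize(o.astype(np.float32),(w,h),interpolation=cv2.INTER_AREA)
    # only compare near shape: ignore other blobs
    near=cv2.dilate(r(p0),np.ones((13,13)))>0
    f=lambda v:(np.abs(r(p0+v*[.005,.005,.05])-mm)*near).sum()
    p0=np.array(p0,float); best=min((minimize(f,x0,method='Nelder-Mead',options=dict(initial_simplex=np.vstack([x0,x0+np.eye(3)]),xatol=.01,fatol=.05)) for x0 in (np.zeros(3),-.5*np.ones(3))),key=lambda z:z.fun)
    return p0+best.x*[.005,.005,.05],best.fun
E
python3 - <<'E'
from h import *
im=robot.snapshot('top'); sc=robot.snapshot('scene')
r=np.deg2rad
for k,p in [('tray',(.601,.273,r(16))),('card',(.472,-.010,r(30.5-90))),('card',(.4505,.1114,r(18.6-90))),('card',(.413,.2305,r(28.3-90))),('tape',(.617,-.258,r(32))),('pad',(.505,-.285,r(18)))]:
    for c,i in (('top',im),('scene',sc)):
        q,f=fit(i,c,k,p); print(k,c,q.round(4),round(np.rad2deg(q[2]),1),f)
E
```

```text
tray top [0.6025 0.2761 0.291 ] 16.7 140.828125
tray scene [0.6024 0.2767 0.2907] 16.7 252.796875
card top [ 0.4718 -0.0102 -1.0303] -59.0 49.84375
card scene [ 0.4693 -0.0096 -1.0108] -57.9 142.421875
card top [ 0.4504  0.1124 -1.2497] -71.6 62.703125
card scene [ 0.4483  0.1158 -1.2398] -71.0 127.9375
card top [ 0.4124  0.2314 -1.0755] -61.6 131.5
card scene [ 0.4089  0.2382 -1.1022] -63.2 257.53125
tape top [ 0.6158 -0.2585  0.5432] 31.1 70.9375Traceback (most recent call last):
  File "<stdin>", line 6, in <module>
  File "h.py", line 42, in fit
    p0=np.array(p0,float); best=min((minimize(f,x0,method='Nelder-Mead',options=dict(initial_simplex=np.vstack([x0,x0+np.eye(3)]),xatol=.01,fatol=.05)) for x0 in (np.zeros(3),-.5*np.ones(3))),key=lambda z:z.fun)
                                ~~~^^^^^^^^^^^^^^^^^^^^^^^^^^^^^^^^^^^^^^^^^^^^^^^^^^^^^^^^^^^^^^^^^^^^^^^^^^^^^^^^^^^^^^^^^^^^^^^^^^^^^^^^^^^^^^^^^^^^^^^^^^^^^^^^^^^^^^^^^^^^^^^^^^^^^^^^^^^^^^^^^^^^^^^^^^^^^^^^
  File "h.py", line 42, in <genexpr>
    p0=np.array(p0,float); best=min((minimize(f,x0,method='Nelder-Mead',options=dic
[... 313 characters left out ...]
un, x0, args, callback, bounds=bounds,
                               **options)
    fsim[j] = func(sim[j])
              ~~~~^^^^^^^^
    fx = function(np.copy(x), *(wrapper_args + args))
  File "h.py", line 41, in <lambda>
    f=lambda v:(np.abs(r(p0+v*[.005,.005,.05])-mm)*near).sum()
                       ~^^^^^^^^^^^^^^^^^^^^^^
  File "h.py", line 36, in r
    u=(proj(cam,world(p,b,z0))-lo+.5)*S
       ~~~~^^^^^^^^^^^^^^^^^^^
  File "h.py", line 6, in proj
    c=robot.camera_model(n); return cv2.projectPoints(np.float64(p).reshape(-1,3),np.float64(c['rvec']),np.float64(c['tvec']),np.float64(c['camera_matrix']),None)[0].reshape(-1,2)
ValueError: time passes only in moves, steps and waits
```

```bash
cat >> h.py <<'E'
_cm={}
def cam_(n):
    if n not in _cm: _cm[n]=robot.camera_model(n)
    return _cm[n]
def proj(n,p):
    c=cam_(n); return cv2.projectPoints(np.float64(p).reshape(-1,3),np.float64(c['rvec']),np.float64(c['tvec']),np.float64(c['camera_matrix']),None)[0].reshape(-1,2)
TRAY=np.array([.6025,.2762,.291])
def plan(way,start=None):
    """way: list of (x,y,z,yaw,nrows,grip). prints rows"""
    from scipy.spatial.transform import Rotation as Ro
    if start is None:
        o=robot.get_obs(); e=o['ee_rot']; p=np.array(o['tool_pos']); yaw=e[2]
        print('now',p.round(4),e.round(4),'w',round(o['width'],4),'F',np.round(o['wrist_force'],1),'t',round(o['time'],1))
    else: p=np.array(start[:3]); yaw=start[3]
    T=[];W=[];G=[]
    for x,y,z,yw,n,g in way:
        for k in range(n):
            d=(np.array([x,y,z])-p)/(n-k); c,s=np.cos(yaw),np.sin(yaw)
            t=np.round(np.array([c*d[0]+s*d[1],s*d[0]-c*d[1],-d[2]])/.04,2); w=np.round(-(yw-yaw)/(n-k)/.1,2)
            if abs(t).max()>1 or abs(w)>1: print('TOO BIG',t,w)
            p=p+.04*np.array([c*t[0]+s*t[1],s*t[0]-c*t[1],-t[2]]); yaw-=.1*w
            T.append((t+0.).tolist());W.append([0,0,float(w)+0.]);G.append(g)
    for i in range(0,len(T),8): print('T',T[i:i+8],'\nW',W[i:i+8],'\nG',G[i:i+8])
    print('end',p.round(4),round(yaw,4))
E
python3 - <<'E'
from h import *
im=robot.snapshot('top')
print(fit(im,'top','tape',(.6158,-.2585,.543)),fit(im,'top','pad',(.505,-.285,.3)))
plan([(.472,-.0105,.36,.535,16,1),(.472,-.0105,.283,.535,4,.8)])
E
```

```text
(array([ 0.6155169 , -0.25835342,  0.53590776]), np.float64(68.734375)) (array([ 0.48028175, -0.27909278,  0.30128955]), np.float64(1089.90625))
now [ 0.1285 -0.5348  0.4047] [ 3.1415 -0.      0.2358] w 0.0937 F [-1.   0.6  0.4] t 1.8
T [[0.71, -0.67, 0.07], [0.73, -0.66, 0.07], [0.74, -0.64, 0.07], [0.75, -0.63, 0.07], [0.76, -0.62, 0.07], [0.77, -0.6, 0.07], [0.79, -0.59, 0.07], [0.8, -0.57, 0.07]] 
W [[0, 0, -0.19], [0, 0, -0.19], [0, 0, -0.19], [0, 0, -0.19], [0, 0, -0.19], [0, 0, -0.19], [0, 0, -0.19], [0, 0, -0.18]] 
G [1, 1, 1, 1, 1, 1, 1, 1]
T [[0.81, -0.56, 0.07], [0.82, -0.54, 0.07], [0.82, -0.52, 0.07], [0.83, -0.51, 0.07], [0.84, -0.49, 0.07], [0.86, -0.48, 0.07], [0.86, -0.46, 0.07], [0.87, -0.45, 0.07]] 
W [[0, 0, -0.19], [0, 0, -0.18], [0, 0, -0.19], [0, 0, -0.18], [0, 0, -0.19], [0, 0, -0.18], [0, 0, -0.19], [0, 0, -0.18]] 
G [1, 1, 1, 1, 1, 1, 1, 1]
T [[0.0, 0.0, 0.48], [0.0, 0.0, 0.48], [0.0, 0.0, 0.48], [0.0, 0.0, 0.48]] 
W [[0, 0, 0.0], [0, 0, 0.0], [0, 0, 0.0], [0, 0, 0.0]] 
G [0.8, 0.8, 0.8, 0.8]
end [ 0.472  -0.0106  0.2831] 0.5348
```

Request:
play_rows(translation=[[0.71,-0.67,0.07],[0.73,-0.66,0.07],[0.74,-0.64,0.07],[0.75,-0.63,0.07],[0.76,-0.62,0.07],[0.77,-0.6,0.07],[0.79,-0.59,0.07],[0.8,-0.57,0.07]], twist=[[0,0,-0.19],[0,0,-0.19],[0,0,-0.19],[0,0,-0.19],[0,0,-0.19],[0,0,-0.19],[0,0,-0.19],[0,0,-0.18]], gripper=[1,1,1,1,1,1,1,1])

```text
time: 2.55
tool_pos: [0.3008, -0.2708, 0.3824]
ee_rot: [3.141, -0.0, 0.387]
wrist_force: [0.0, 0.7, -0.2]
width: 0.0942
finger_force: 0.0
```

Request:
play_rows(translation=[[0.81,-0.56,0.07],[0.82,-0.54,0.07],[0.82,-0.52,0.07],[0.83,-0.51,0.07],[0.84,-0.49,0.07],[0.86,-0.48,0.07],[0.86,-0.46,0.07],[0.87,-0.45,0.07]], twist=[[0,0,-0.19],[0,0,-0.18],[0,0,-0.19],[0,0,-0.18],[0,0,-0.19],[0,0,-0.18],[0,0,-0.19],[0,0,-0.18]], gripper=[1,1,1,1,1,1,1,1])

```text
time: 3.35
tool_pos: [0.4726, -0.009, 0.36]
ee_rot: [3.141, -0.0, 0.536]
wrist_force: [0.6, -0.7, 0.3]
width: 0.094
finger_force: 0.0
```

Request:
play_rows(translation=[[0,0,0],[0,0,0]], twist=[[0,0,0],[0,0,0]], gripper=[0.9,0.9])

```text
time: 3.55
tool_pos: [0.472, -0.0101, 0.3596]
ee_rot: [3.142, 0.001, 0.537]
wrist_force: [-0.3, -1.2, -0.6]
width: 0.0894
finger_force: 0.0
```

Request:
play_rows(translation=[[0,0,0.8],[0,0,0.8],[0,0,0.3],[0,0,0],[0,0,0],[0,0,0],[0,0,0],[0,0,0]], twist=[[0,0,0],[0,0,0],[0,0,0],[0,0,0],[0,0,0],[0,0,0],[0,0,0],[0,0,0]], gripper=[0.9,0.9,0.9,0.9,-1,-1,-1,-1])

```text
time: 4.35
tool_pos: [0.4723, -0.0106, 0.2851]
ee_rot: [3.14, -0.002, 0.535]
wrist_force: [-0.4, 0.4, 1.9]
width: 0.0616
finger_force: 30.0
```

Request:
play_rows(translation=[[0,0,0],[0,0,0],[0,0,-0.5],[0,0,-1]], twist=[[0,0,0],[0,0,0],[0,0,0],[0,0,0]], gripper=[-1,-1,-1,-1])

```text
time: 4.75
tool_pos: [0.4709, -0.0104, 0.3404]
ee_rot: [-3.136, 0.007, 0.535]
wrist_force: [0.4, -0.6, 0.4]
width: 0.0617
finger_force: 30.0
```

Run:
```python
from h import *
print(robot.get_obs()['finger_force'])
p3=world(TRAY,[0,-.0735-.258,0])[0]; y=TRAY[2]+np.pi/2; print(p3,y)
plan([(p3[0],p3[1],.36,y,14,-1),(p3[0],p3[1],.300,y,3,-1)])
```

```text
29.999329447746277
[ 0.69761077 -0.04136289  0.08      ] 1.8617963267948965
now [ 0.4709 -0.0104  0.3404] [-3.1358  0.0074  0.5349] w 0.0617 F [ 0.4 -0.6  0.4] t 4.8
T [[0.32, 0.25, -0.03], [0.29, 0.28, -0.04], [0.27, 0.31, -0.03], [0.24, 0.33, -0.04], [0.2, 0.36, -0.03], [0.17, 0.37, -0.04], [0.13, 0.39, -0.03], [0.09, 0.4, -0.04]] 
W [[0, 0, -0.95], [0, 0, -0.95], [0, 0, -0.95], [0, 0, -0.95], [0, 0, -0.95], [0, 0, -0.95], [0, 0, -0.95], [0, 0, -0.95]] 
G [-1, -1, -1, -1, -1, -1, -1, -1]
T [[0.06, 0.4, -0.03], [0.02, 0.41, -0.04], [-0.02, 0.41, -0.03], [-0.06, 0.4, -0.04], [-0.1, 0.4, -0.03], [-0.13, 0.39, -0.04], [0.0, 0.0, 0.5], [0.0, 0.0, 0.5]] 
W [[0, 0, -0.94], [0, 0, -0.95], [0, 0, -0.94], [0, 0, -0.95], [0, 0, -0.94], [0, 0, -0.95], [0, 0, 0.0], [0, 0, 0.0]] 
G [-1, -1, -1, -1, -1, -1, -1, -1]
T [[0.0, 0.0, 0.5]] 
W [[0, 0, 0.0]] 
G [-1]
end [ 0.6977 -0.0413  0.3   ] 1.8619
```

Request:
play_rows(translation=[[0.32,0.25,-0.03],[0.29,0.28,-0.04],[0.27,0.31,-0.03],[0.24,0.33,-0.04],[0.2,0.36,-0.03],[0.17,0.37,-0.04],[0.13,0.39,-0.03],[0.09,0.4,-0.04]], twist=[[0,0,-0.95],[0,0,-0.95],[0,0,-0.95],[0,0,-0.95],[0,0,-0.95],[0,0,-0.95],[0,0,-0.95],[0,0,-0.95]], gripper=[-1,-1,-1,-1,-1,-1,-1,-1])

```text
time: 5.55
tool_pos: [0.6021, -0.0284, 0.3541]
ee_rot: [-3.14, 0.0, 1.299]
wrist_force: [1.0, 0.5, 0.2]
width: 0.0613
finger_force: 30.0
```

Request:
play_rows(translation=[[0.06,0.4,-0.03],[0.02,0.41,-0.04],[-0.02,0.41,-0.03],[-0.06,0.4,-0.04],[-0.1,0.4,-0.03],[-0.13,0.39,-0.04],[0,0,0.5],[0,0,0]], twist=[[0,0,-0.94],[0,0,-0.95],[0,0,-0.94],[0,0,-0.95],[0,0,-0.94],[0,0,-0.95],[0,0,0],[0,0,0]], gripper=[-1,-1,-1,-1,-1,-1,-1,-1])

```text
time: 6.35
tool_pos: [0.6987, -0.0415, 0.3389]
ee_rot: [-3.135, -0.003, 1.862]
wrist_force: [-0.2, -0.3, -0.5]
width: 0.0618
finger_force: 30.0
```

Run:
```python
from h import *
im=robot.snapshot('top')
cr=cv2.resize(im[125:230,190:350,::-1],None,fx=5,fy=5,interpolation=cv2.INTER_CUBIC); cv2.imwrite('pics/crop2.png',cr)
p3=world(TRAY,[0,-.0735-.258,0])[0]; y=TRAY[2]+np.pi/2
plan([(p3[0],p3[1],.300,y,2,-1)])
```

```text
now [ 0.6985 -0.0415  0.3404] [-3.1363e+00 -2.3000e-03  1.8617e+00] w 0.0617 F [-1.1  0.3  0.1] t 6.4
T [[0.0, -0.01, 0.5], [0.01, -0.01, 0.51]] 
W [[0, 0, 0.0], [0, 0, 0.0]] 
G [-1, -1]
end [ 0.6976 -0.0413  0.3   ] 1.8617
```

View pics/crop2.png

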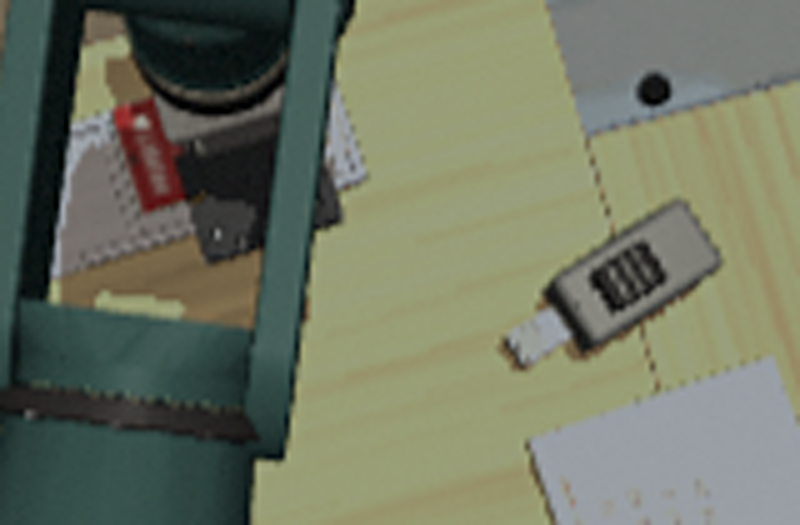

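The crop shows the card's red end at (150,155) over pocket 3, aligned with the tray and partly hidden by the arm. I'll lower it.

Request:
play_rows(translation=[[0,-0.02,0.7],[0,0,0.4],[0,0,0.1],[0,0,0.05],[0,0,0]], twist=[[0,0,0],[0,0,0],[0,0,0],[0,0,0],[0,0,0]], gripper=[-1,-1,-1,-1,-1])

```text
time: 6.9
tool_pos: [0.6981, -0.0418, 0.2942]
ee_rot: [3.141, 0.0, 1.862]
wrist_force: [0.2, 0.1, 0.2]
width: 0.0616
finger_force: 30.0
```

Request:
play_rows(translation=[[0,0,0.06],[0,0,0.05],[0,0,0]], twist=[[0,0,0],[0,0,0],[0,0,0]], gripper=[-1,-1,-1])

```text
time: 7.2
tool_pos: [0.698, -0.0418, 0.2893]
ee_rot: [3.141, 0.0, 1.862]
wrist_force: [-0.1, -0.2, -0.0]
width: 0.0614
finger_force: 30.0
```

Request:
play_rows(translation=[[0,0,0],[0,0,0],[0,0,-0.5],[0,0,-1],[0,0,0]], twist=[[0,0,0],[0,0,0],[0,0,0],[0,0,0],[0,0,0]], gripper=[0.75,0.75,0.75,0.75,0.9])

```text
time: 7.7
tool_pos: [0.6987, -0.0419, 0.3567]
ee_rot: [3.13, 0.005, 1.862]
wrist_force: [0.2, -0.1, 1.3]
width: 0.0873
finger_force: 0.0
```

Run:
```python
from h import *
im=robot.snapshot('top'); b=cv2.imwrite('pics/full3.png',cv2.resize(im[:,:,::-1],(800,600)))
for p in [(.4504,.1124,-1.25),(.4124,.2310,-1.0755)]:
    print(fit(im,'top','card',p))
plan([(.4505,.1115,.36,.322,16,.9)])
```

```text
(array([ 0.43418102,  0.10143277, -1.20920203]), np.float64(628.78125))
(array([ 0.41238911,  0.2315893 , -1.08805606]), np.float64(131.203125))
now [ 0.6984 -0.0418  0.354 ] [3.1336 0.0037 1.8618] w 0.089 F [ 0.2 -0.2 -0.5] t 7.8
T [[0.34, -0.3, -0.01], [0.31, -0.33, -0.01], [0.28, -0.36, -0.01], [0.24, -0.39, -0.01], [0.2, -0.41, -0.01], [0.16, -0.43, -0.01], [0.12, -0.44, -0.01], [0.08, -0.45, -0.01]] 
W [[0, 0, 0.96], [0, 0, 0.96], [0, 0, 0.96], [0, 0, 0.96], [0, 0, 0.96], [0, 0, 0.96], [0, 0, 0.96], [0, 0, 0.96]] 
G [0.9, 0.9, 0.9, 0.9, 0.9, 0.9, 0.9, 0.9]
T [[0.04, -0.45, -0.01], [-0.01, -0.46, -0.01], [-0.05, -0.45, -0.01], [-0.1, -0.44, -0.01], [-0.14, -0.43, -0.01], [-0.18, -0.42, -0.01], [-0.22, -0.4, -0.01], [-0.26, -0.38, 0.0]] 
W [[0, 0, 0.96], [0, 0, 0.97], [0, 0, 0.96], [0, 0, 0.97], [0, 0, 0.96], [0, 0, 0.97], [0, 0, 0.96], [0, 0, 0.97]] 
G [0.9, 0.9, 0.9, 0.9, 0.9, 0.9, 0.9, 0.9]
end [0.4503 0.1114 0.36  ] 0.3218
```

View pics/full3.png

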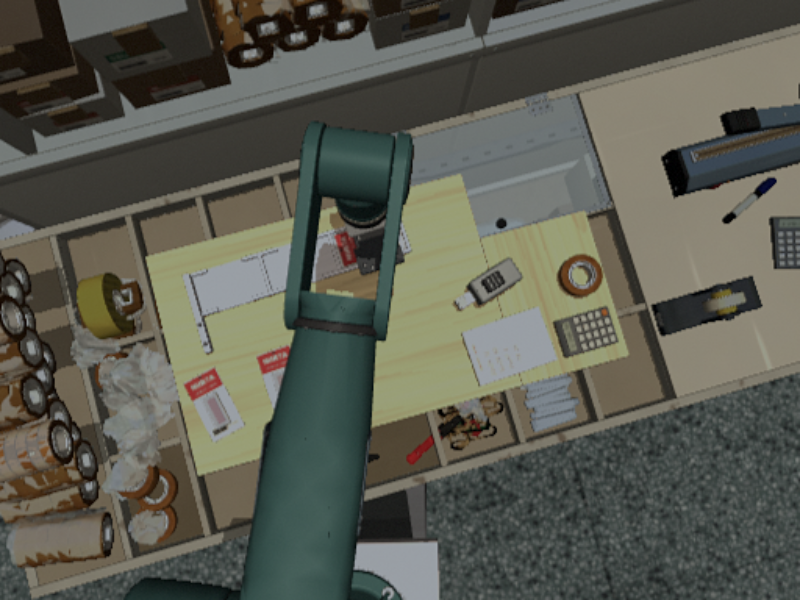

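The card now lies in pocket 3 (red end at (345,245)). The middle card's visible corner at (260,352) is unchanged, and the left card is unmoved.

Request:
play_rows(translation=[[0.34,-0.3,-0.01],[0.31,-0.33,-0.01],[0.28,-0.36,-0.01],[0.24,-0.39,-0.01],[0.2,-0.41,-0.01],[0.16,-0.43,-0.01],[0.12,-0.44,-0.01],[0.08,-0.45,-0.01]], twist=[[0,0,0.96],[0,0,0.96],[0,0,0.96],[0,0,0.96],[0,0,0.96],[0,0,0.96],[0,0,0.96],[0,0,0.96]], gripper=[0.9,0.9,0.9,0.9,0.9,0.9,0.9,0.9])

```text
time: 8.55
tool_pos: [0.5728, 0.0353, 0.3507]
ee_rot: [-3.14, 0.001, 1.09]
wrist_force: [-0.7, 0.5, -0.1]
width: 0.0895
finger_force: 0.0
```

Request:
play_rows(translation=[[0.04,-0.45,-0.01],[-0.01,-0.46,-0.01],[-0.05,-0.45,-0.01],[-0.1,-0.44,-0.01],[-0.14,-0.43,-0.01],[-0.18,-0.42,-0.01],[-0.22,-0.4,-0.01],[-0.26,-0.38,0.0]], twist=[[0,0,0.96],[0,0,0.97],[0,0,0.96],[0,0,0.97],[0,0,0.96],[0,0,0.97],[0,0,0.96],[0,0,0.97]], gripper=[0.9,0.9,0.9,0.9,0.9,0.9,0.9,0.9])

```text
time: 9.35
tool_pos: [0.4489, 0.1118, 0.3537]
ee_rot: [-3.141, 0.002, 0.318]
wrist_force: [-0.1, 0.9, -0.3]
width: 0.0893
finger_force: 0.0
```

Request:
play_rows(translation=[[0,0,0],[0,0,0]], twist=[[0,0,0],[0,0,0]], gripper=[0.9,0.9])

```text
time: 9.55
tool_pos: [0.4498, 0.1114, 0.3544]
ee_rot: [3.141, 0.001, 0.324]
wrist_force: [0.5, -0.8, -0.1]
width: 0.0893
finger_force: 0.0
```

Run:
```python
from h import *
im=robot.snapshot('top'); sc=robot.snapshot('scene')
print(fit(im,'top','card',(.4124,.2310,-1.0755)),robot.recognise('card_1','top'),robot.recognise('card_1','scene'))
plan([(.4505,.1117,.284,.322,3,.9)])
```

```text
(array([ 0.43067333,  0.23401567, -1.16100419]), np.float64(1055.859375)) [{'centre': [0.4295, 0.101, 0.0761], 'score': 0.83}, {'centre': [0.3689, 0.2191, 0.081], 'score': 0.67}, {'centre': [0.6936, -0.0406, 0.0811], 'score': 0.61}] [{'centre': [0.4053, 0.2337, 0.0815], 'score': 0.9}]
now [0.4504 0.1111 0.3547] [3.1414e+00 5.0000e-04 3.2180e-01] w 0.0895 F [ 0.8 -0.7  0.1] t 9.8
T [[0.0, 0.0, 0.59], [0.0, -0.01, 0.59], [0.01, 0.0, 0.59]] 
W [[0, 0, 0.0], [0, 0, 0.0], [0, 0, 0.0]] 
G [0.9, 0.9, 0.9]
end [0.4507 0.1116 0.2839] 0.3218
```

Request:
play_rows(translation=[[0,0,0.8],[0,0,0.8],[0,0,0.17],[0,0,0],[0,0,0],[0,0,0],[0,0,0],[0,0,0]], twist=[[0,0,0],[0,0,0],[0,0,0],[0,0,0],[0,0,0],[0,0,0],[0,0,0],[0,0,0]], gripper=[0.9,0.9,0.9,0.9,-1,-1,-1,-1])

```text
time: 10.55
tool_pos: [0.4502, 0.1116, 0.2854]
ee_rot: [3.141, -0.002, 0.322]
wrist_force: [0.4, 0.8, 2.1]
width: 0.0614
finger_force: 30.0
```

Request:
play_rows(translation=[[0,0,0],[0,0,0],[0,0,-0.5],[0,0,-0.7],[0,0,0]], twist=[[0,0,0],[0,0,0],[0,0,0],[0,0,0],[0,0,0]], gripper=[-1,-1,-1,-1,-1])

```text
time: 11.05
tool_pos: [0.4507, 0.1116, 0.3358]
ee_rot: [3.14, -0.007, 0.322]
wrist_force: [0.2, 0.1, 0.1]
width: 0.0615
finger_force: 30.0
```

Run:
```python
from h import *
p3=world(TRAY,[0,-.0735-.129,0])[0]; y=TRAY[2]+np.pi/2; print(p3,y)
plan([(p3[0],p3[1],.335,y,16,-1)])
```

```text
[0.66059934 0.08221362 0.08      ] 1.8617963267948965
now [0.4507 0.1116 0.3358] [ 3.1399 -0.007   0.3219] w 0.0615 F [0.2 0.1 0.1] t 11.1
T [[0.3, 0.15, 0.0], [0.28, 0.17, 0.0], [0.26, 0.2, 0.0], [0.24, 0.23, 0.0], [0.22, 0.25, 0.0], [0.2, 0.27, 0.0], [0.17, 0.28, 0.0], [0.14, 0.3, 0.0]] 
W [[0, 0, -0.96], [0, 0, -0.96], [0, 0, -0.96], [0, 0, -0.96], [0, 0, -0.96], [0, 0, -0.96], [0, 0, -0.96], [0, 0, -0.96]] 
G [-1, -1, -1, -1, -1, -1, -1, -1]
T [[0.11, 0.31, 0.0], [0.08, 0.32, 0.0], [0.05, 0.33, 0.0], [0.02, 0.33, 0.0], [-0.02, 0.33, 0.0], [-0.05, 0.33, 0.01], [-0.07, 0.32, 0.0], [-0.11, 0.31, 0.01]] 
W [[0, 0, -0.96], [0, 0, -0.97], [0, 0, -0.96], [0, 0, -0.97], [0, 0, -0.96], [0, 0, -0.97], [0, 0, -0.96], [0, 0, -0.97]] 
G [-1, -1, -1, -1, -1, -1, -1, -1]
end [0.6605 0.0822 0.335 ] 1.8619
```

Request:
play_rows(translation=[[0.3,0.15,0.0],[0.28,0.17,0.0],[0.26,0.2,0.0],[0.24,0.23,0.0],[0.22,0.25,0.0],[0.2,0.27,0.0],[0.17,0.28,0.0],[0.14,0.3,0.0]], twist=[[0,0,-0.96],[0,0,-0.96],[0,0,-0.96],[0,0,-0.96],[0,0,-0.96],[0,0,-0.96],[0,0,-0.96],[0,0,-0.96]], gripper=[-1,-1,-1,-1,-1,-1,-1,-1])

```text
time: 11.85
tool_pos: [0.5551, 0.0967, 0.3303]
ee_rot: [-3.139, 0.002, 1.094]
wrist_force: [-0.2, 0.0, -0.1]
width: 0.061
finger_force: 30.0
```

Request:
play_rows(translation=[[0.11,0.31,0.0],[0.08,0.32,0.0],[0.05,0.33,0.0],[0.02,0.33,0.0],[-0.02,0.33,0.0],[-0.05,0.33,0.01],[-0.07,0.32,0.0],[-0.11,0.31,0.01]], twist=[[0,0,-0.96],[0,0,-0.97],[0,0,-0.96],[0,0,-0.97],[0,0,-0.96],[0,0,-0.97],[0,0,-0.96],[0,0,-0.97]], gripper=[-1,-1,-1,-1,-1,-1,-1,-1])

```text
time: 12.65
tool_pos: [0.6599, 0.082, 0.3293]
ee_rot: [-3.139, -0.0, 1.866]
wrist_force: [0.2, -0.0, -0.0]
width: 0.0612
finger_force: 30.0
```

Request:
play_rows(translation=[[0,0,0.5],[0,0,0.3],[0,0,0]], twist=[[0,0,0],[0,0,0],[0,0,0]], gripper=[-1,-1,-1])

```text
time: 12.95
tool_pos: [0.659, 0.082, 0.2952]
ee_rot: [-3.136, -0.001, 1.862]
wrist_force: [0.6, 0.2, -1.3]
width: 0.0611
finger_force: 30.0
```

Request:
play_rows(translation=[[-0.01,0.03,0.07],[0,0,0.06],[0,0,0]], twist=[[0,0,0],[0,0,0],[0,0,0]], gripper=[-1,-1,-1])

```text
time: 13.25
tool_pos: [0.6607, 0.0821, 0.2945]
ee_rot: [3.142, 0.0, 1.862]
wrist_force: [-0.2, 0.5, -0.2]
width: 0.0613
finger_force: 30.0
```

Request:
play_rows(translation=[[0,0,0],[0,0,0],[0,0,0],[0,0,-0.5],[0,0,-1],[0,0,0]], twist=[[0,0,0],[0,0,0],[0,0,0],[0,0,0],[0,0,0],[0,0,0]], gripper=[0.75,0.75,0.75,0.75,0.75,0.9])

```text
time: 13.85
tool_pos: [0.6617, 0.0821, 0.3617]
ee_rot: [3.129, 0.003, 1.862]
wrist_force: [0.4, -0.1, 0.9]
width: 0.0871
finger_force: 0.0
```

Run:
```python
from h import *
im=robot.snapshot('top')
p,f=fit(im,'top','card',(.4128,.2305,-1.0755)); print(p,f)
plan([(.413,.2308,.355,.495,16,.9)])
```

```text
[ 0.4053728   0.21795047 -0.96556328] 902.390625
now [0.6614 0.0821 0.3589] [3.1333e+00 2.2000e-03 1.8618e+00] w 0.0885 F [-0.3 -0.6 -0.7] t 13.9
T [[0.33, -0.31, 0.01], [0.31, -0.33, 0.01], [0.28, -0.36, 0.01], [0.25, -0.38, 0.01], [0.21, -0.4, 0.0], [0.18, -0.42, 0.01], [0.14, -0.43, 0.0], [0.1, -0.44, 0.01]] 
W [[0, 0, 0.85], [0, 0, 0.85], [0, 0, 0.85], [0, 0, 0.86], [0, 0, 0.85], [0, 0, 0.86], [0, 0, 0.85], [0, 0, 0.86]] 
G [0.9, 0.9, 0.9, 0.9, 0.9, 0.9, 0.9, 0.9]
T [[0.07, -0.45, 0.0], [0.03, -0.45, 0.01], [-0.01, -0.45, 0.0], [-0.05, -0.45, 0.01], [-0.09, -0.44, 0.0], [-0.12, -0.43, 0.01], [-0.16, -0.42, 0.0], [-0.2, -0.41, 0.01]] 
W [[0, 0, 0.85], [0, 0, 0.86], [0, 0, 0.85], [0, 0, 0.86], [0, 0, 0.85], [0, 0, 0.86], [0, 0, 0.85], [0, 0, 0.86]] 
G [0.9, 0.9, 0.9, 0.9, 0.9, 0.9, 0.9, 0.9]
end [0.4129 0.2307 0.3549] 0.4948
```

Run:
```python
from h import *
im=robot.snapshot('top'); sc=robot.snapshot('scene')
a=cv2.resize(im[120:300,95:275,::-1],(400,400),interpolation=cv2.INTER_CUBIC)
b=cv2.resize(sc[140:300,110:310,::-1],(400,400),interpolation=cv2.INTER_CUBIC)
cv2.imwrite('pics/c4.png',np.hstack([a,b]))
```

```text
(no output)
```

View pics/c4.png

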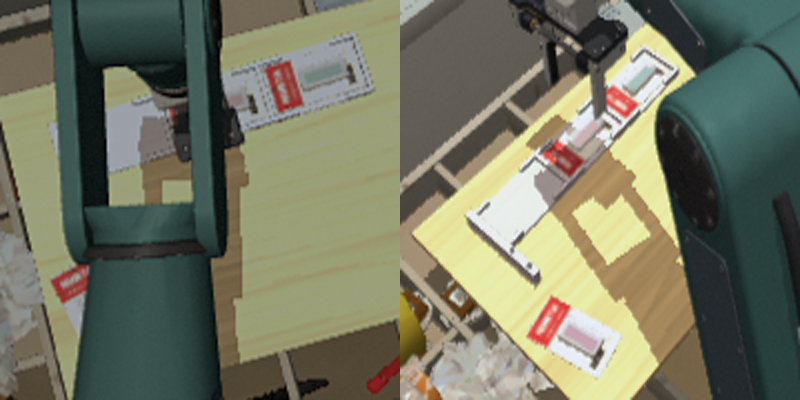

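The left panel (top) and right panel (scene) show cards in pockets 2 and 3. The third card is still on the board at its original place, at (580,335) in the right panel.

Request:
play_rows(translation=[[0.33,-0.31,0.01],[0.31,-0.33,0.01],[0.28,-0.36,0.01],[0.25,-0.38,0.01],[0.21,-0.4,0.0],[0.18,-0.42,0.01],[0.14,-0.43,0.0],[0.1,-0.44,0.01]], twist=[[0,0,0.85],[0,0,0.85],[0,0,0.85],[0,0,0.86],[0,0,0.85],[0,0,0.86],[0,0,0.85],[0,0,0.86]], gripper=[0.9,0.9,0.9,0.9,0.9,0.9,0.9,0.9])

```text
time: 14.8
tool_pos: [0.5351, 0.1566, 0.3495]
ee_rot: [-3.138, 0.002, 1.175]
wrist_force: [-0.0, 0.1, -0.1]
width: 0.0893
finger_force: 0.0
```

Request:
play_rows(translation=[[0.07,-0.45,0.0],[0.03,-0.45,0.01],[-0.01,-0.45,0.0],[-0.05,-0.45,0.01],[-0.09,-0.44,0.0],[-0.12,-0.43,0.01],[-0.16,-0.42,0.0],[-0.2,-0.41,0.01]], twist=[[0,0,0.85],[0,0,0.86],[0,0,0.85],[0,0,0.86],[0,0,0.85],[0,0,0.86],[0,0,0.85],[0,0,0.86]], gripper=[0.9,0.9,0.9,0.9,0.9,0.9,0.9,0.9])

```text
time: 15.6
tool_pos: [0.4113, 0.2308, 0.3482]
ee_rot: [-3.141, 0.004, 0.491]
wrist_force: [-0.5, -0.5, -0.2]
width: 0.0895
finger_force: 0.0
```

Request:
play_rows(translation=[[0,0,0],[0,0,0]], twist=[[0,0,0],[0,0,0]], gripper=[0.9,0.9])

```text
time: 15.8
tool_pos: [0.4122, 0.2305, 0.349]
ee_rot: [3.141, 0.002, 0.497]
wrist_force: [0.2, -0.5, 1.1]
width: 0.0896
finger_force: 0.0
```

Run:
```python
from h import *
sc=robot.snapshot('scene'); im=robot.snapshot('top')
print(fit(sc,'scene','card',(.4110,.2330,-1.08)))
cv2.imwrite('pics/c5.png',cv2.resize(np.hstack([im[120:300,95:275,::-1],sc[140:320,110:290,::-1]]),(800,400),interpolation=cv2.INTER_CUBIC))
plan([(.413,.2308,.284,.495,3,.9)])
```

```text
(array([ 0.42095069,  0.22185062, -0.75549986]), np.float64(773.15625))
now [0.4128 0.2303 0.3495] [3.1412e+00 1.1000e-03 4.9540e-01] w 0.0892 F [ 0.1  0.7 -0.3] t 15.9
T [[0.0, 0.0, 0.55], [0.01, 0.0, 0.54], [0.0, -0.01, 0.55]] 
W [[0, 0, 0.0], [0, 0, 0.0], [0, 0, 0.0]] 
G [0.9, 0.9, 0.9]
end [0.413  0.2308 0.2839] 0.4954
```

View pics/c5.png

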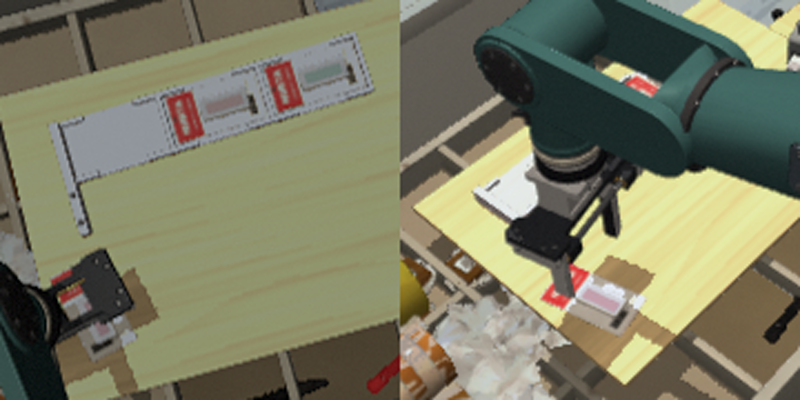

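The top panel shows both cards seated neatly in pockets 2 and 3. The gripper is straddling the third card, at (95,305) in the left panel.

Request:
play_rows(translation=[[0,0,0.7],[0,0,0.7],[0,0,0.24],[0,0,0],[0,0,0],[0,0,0],[0,0,0],[0,0,0]], twist=[[0,0,0],[0,0,0],[0,0,0],[0,0,0],[0,0,0],[0,0,0],[0,0,0],[0,0,0]], gripper=[0.9,0.9,0.9,0.9,-1,-1,-1,-1])

```text
time: 16.7
tool_pos: [0.4126, 0.2308, 0.2858]
ee_rot: [3.142, -0.002, 0.495]
wrist_force: [0.5, 0.3, 1.0]
width: 0.0616
finger_force: 30.0
```

Request:
play_rows(translation=[[0,0,0],[0,0,0],[0,0,-0.5],[0,0,-0.7],[0,0,0],[0,0,0]], twist=[[0,0,0],[0,0,0],[0,0,0],[0,0,0],[0,0,0],[0,0,0]], gripper=[-1,-1,-1,-1,-1,-1])

```text
time: 17.3
tool_pos: [0.4123, 0.2306, 0.3325]
ee_rot: [3.141, -0.001, 0.495]
wrist_force: [0.3, -0.6, -0.6]
width: 0.0611
finger_force: 30.0
```

Run:
```python
from h import *
p3=world(TRAY,[0,-.0735,0])[0]; y=TRAY[2]+np.pi/2; print(p3,y)
plan([(p3[0],p3[1],.335,y,16,-1)])
```

```text
[0.62358791 0.20579013 0.08      ] 1.8617963267948965
now [0.4123 0.2306 0.3325] [ 3.1413e+00 -5.0000e-04  4.9480e-01] w 0.0611 F [ 0.3 -0.6 -0.6] t 17.3
T [[0.27, 0.19, 0.0], [0.26, 0.21, 0.0], [0.24, 0.23, 0.0], [0.21, 0.25, 0.0], [0.19, 0.27, -0.01], [0.17, 0.29, 0.0], [0.14, 0.3, -0.01], [0.12, 0.31, 0.0]] 
W [[0, 0, -0.85], [0, 0, -0.85], [0, 0, -0.85], [0, 0, -0.86], [0, 0, -0.85], [0, 0, -0.86], [0, 0, -0.85], [0, 0, -0.86]] 
G [-1, -1, -1, -1, -1, -1, -1, -1]
T [[0.09, 0.32, -0.01], [0.06, 0.33, 0.0], [0.03, 0.33, -0.01], [0.01, 0.33, 0.0], [-0.02, 0.33, -0.01], [-0.05, 0.33, 0.0], [-0.08, 0.33, -0.01], [-0.11, 0.31, 0.0]] 
W [[0, 0, -0.85], [0, 0, -0.86], [0, 0, -0.85], [0, 0, -0.86], [0, 0, -0.85], [0, 0, -0.86], [0, 0, -0.85], [0, 0, -0.86]] 
G [-1, -1, -1, -1, -1, -1, -1, -1]
end [0.6234 0.2057 0.3349] 1.8618
```

Request:
play_rows(translation=[[0.27,0.19,0.0],[0.26,0.21,0.0],[0.24,0.23,0.0],[0.21,0.25,0.0],[0.19,0.27,-0.01],[0.17,0.29,0.0],[0.14,0.3,-0.01],[0.12,0.31,0.0]], twist=[[0,0,-0.85],[0,0,-0.85],[0,0,-0.85],[0,0,-0.86],[0,0,-0.85],[0,0,-0.86],[0,0,-0.85],[0,0,-0.86]], gripper=[-1,-1,-1,-1,-1,-1,-1,-1])

```text
time: 18.1
tool_pos: [0.5179, 0.2182, 0.3308]
ee_rot: [-3.138, 0.003, 1.181]
wrist_force: [-0.3, 0.1, -0.4]
width: 0.0611
finger_force: 30.0
```

Request:
play_rows(translation=[[0.09,0.32,-0.01],[0.06,0.33,0.0],[0.03,0.33,-0.01],[0.01,0.33,0.0],[-0.02,0.33,-0.01],[-0.05,0.33,0.0],[-0.08,0.33,-0.01],[-0.11,0.31,0.0]], twist=[[0,0,-0.85],[0,0,-0.86],[0,0,-0.85],[0,0,-0.86],[0,0,-0.85],[0,0,-0.86],[0,0,-0.85],[0,0,-0.86]], gripper=[-1,-1,-1,-1,-1,-1,-1,-1])

```text
time: 18.9
tool_pos: [0.6237, 0.2055, 0.3322]
ee_rot: [-3.137, -0.0, 1.865]
wrist_force: [0.3, 0.2, -0.2]
width: 0.0613
finger_force: 30.0
```

Request:
play_rows(translation=[[0,0,0.4],[0,0,0.25],[0,0,0],[0,0,0]], twist=[[0,0,0],[0,0,0],[0,0,0],[0,0,0]], gripper=[-1,-1,-1,-1])

```text
time: 19.3
tool_pos: [0.6227, 0.2058, 0.3076]
ee_rot: [-3.139, -0.0, 1.861]
wrist_force: [0.6, -0.4, -0.3]
width: 0.0616
finger_force: 30.0
```

Request:
play_rows(translation=[[0,0.02,0.25],[0,0,0.1],[0,0,0.05],[0,0,0],[0,0,0]], twist=[[0,0,0],[0,0,0],[0,0,0],[0,0,0],[0,0,0]], gripper=[-1,-1,-1,-1,-1])

```text
time: 19.8
tool_pos: [0.6243, 0.2059, 0.2933]
ee_rot: [3.141, 0.0, 1.862]
wrist_force: [0.5, -0.7, -0.3]
width: 0.0615
finger_force: 30.0
```

Request:
play_rows(translation=[[0,0,0.06],[0,0,0.03],[0,0,0]], twist=[[0,0,0],[0,0,0],[0,0,0]], gripper=[-1,-1,-1])

```text
time: 20.1
tool_pos: [0.6243, 0.2059, 0.2899]
ee_rot: [3.141, 0.0, 1.862]
wrist_force: [0.0, -0.0, 0.8]
width: 0.0612
finger_force: 30.0
```

Request:
play_rows(translation=[[0,0,0],[0,0,0],[0,0,0],[0,0,-0.5],[0,0,-1],[0,0,0]], twist=[[0,0,0],[0,0,0],[0,0,0],[0,0,0],[0,0,0],[0,0,0]], gripper=[0.75,0.75,0.75,0.75,0.75,0.75])

```text
time: 20.7
tool_pos: [0.6251, 0.2061, 0.3564]
ee_rot: [3.13, 0.001, 1.862]
wrist_force: [0.7, 0.2, 1.5]
width: 0.0823
finger_force: 0.0
```

Run:
```python
from h import *
im=robot.snapshot('top')
p,f=fit(im,'top','tape',(.6155,-.2585,.54)); print(p,f)
print([(d['centre'],d['score']) for n in ('tape','tape_nose','tape_hook','lock_top') for d in robot.spot_point(n,'top')])
plan([(.6155,-.2583,.40,p[2]+np.pi/2,16,.75)])
```

```text
[ 0.61569469 -0.25843674  0.53922301] 69.890625
[([0.6186, -0.2605, 0.079], 0.67), ([0.5821, -0.1937, 0.0964], 0.47), ([0.5958, -0.2237, 0.083], 0.57), ([0.6984, -0.0416, 0.0836], 0.39), ([0.7, -0.0411, 0.0855], 0.6), ([0.5834, -0.1932, 0.0945], 0.57), ([0.5936, -0.2248, 0.0804], 0.24), ([0.6132, -0.254, 0.1421], 0.7)]
now [0.624  0.2058 0.3474] [-3.1383e+00 -1.0000e-04  1.8618e+00] w 0.0823 F [ 1.2 -0.   0.7] t 20.9
T [[-0.69, -0.22, -0.08], [-0.69, -0.23, -0.08], [-0.68, -0.24, -0.08], [-0.68, -0.25, -0.08], [-0.68, -0.26, -0.08], [-0.67, -0.27, -0.08], [-0.67, -0.29, -0.08], [-0.66, -0.3, -0.08]] 
W [[0, 0, -0.16], [0, 0, -0.15], [0, 0, -0.16], [0, 0, -0.15], [0, 0, -0.16], [0, 0, -0.15], [0, 0, -0.16], [0, 0, -0.15]] 
G [0.75, 0.75, 0.75, 0.75, 0.75, 0.75, 0.75, 0.75]
T [[-0.66, -0.3, -0.08], [-0.65, -0.32, -0.09], [-0.65, -0.33, -0.08], [-0.64, -0.33, -0.09], [-0.64, -0.35, -0.08], [-0.63, -0.35, -0.09], [-0.63, -0.37, -0.08], [-0.62, -0.37, -0.09]] 
W [[0, 0, -0.16], [0, 0, -0.15], [0, 0, -0.16], [0, 0, -0.15], [0, 0, -0.16], [0, 0, -0.15], [0, 0, -0.16], [0, 0, -0.15]] 
G [0.75, 0.75, 0.75, 0.75, 0.75, 0.75, 0.75, 0.75]
end [ 0.6155 -0.2582  0.4002] 2.1098
```

Request:
play_rows(translation=[[-0.69,-0.22,-0.08],[-0.69,-0.23,-0.08],[-0.68,-0.24,-0.08],[-0.68,-0.25,-0.08],[-0.68,-0.26,-0.08],[-0.67,-0.27,-0.08],[-0.67,-0.29,-0.08],[-0.66,-0.3,-0.08]], twist=[[0,0,-0.16],[0,0,-0.15],[0,0,-0.16],[0,0,-0.15],[0,0,-0.16],[0,0,-0.15],[0,0,-0.16],[0,0,-0.15]], gripper=[0.75,0.75,0.75,0.75,0.75,0.75,0.75,0.75])

```text
time: 21.75
tool_pos: [0.6198, -0.0273, 0.3731]
ee_rot: [-3.139, -0.002, 1.986]
wrist_force: [0.0, 0.3, 1.0]
width: 0.0821
finger_force: 0.0
```

Request:
play_rows(translation=[[-0.66,-0.3,-0.08],[-0.65,-0.32,-0.09],[-0.65,-0.33,-0.08],[-0.64,-0.33,-0.09],[-0.64,-0.35,-0.08],[-0.63,-0.35,-0.09],[-0.63,-0.37,-0.08],[-0.62,-0.37,-0.09]], twist=[[0,0,-0.16],[0,0,-0.15],[0,0,-0.16],[0,0,-0.15],[0,0,-0.16],[0,0,-0.15],[0,0,-0.16],[0,0,-0.15]], gripper=[0.75,0.75,0.75,0.75,0.75,0.75,0.75,0.75])

```text
time: 22.55
tool_pos: [0.6156, -0.2594, 0.4002]
ee_rot: [-3.14, -0.003, 2.11]
wrist_force: [-0.7, 0.4, -0.1]
width: 0.0821
finger_force: 0.0
```

Run:
```python
from h import *
im=robot.snapshot('top'); sc=robot.snapshot('scene')
# fit card rects in tray by eye
a=cv2.resize(im[125:205,105:275,::-1],(800,376),interpolation=cv2.INTER_CUBIC)
cv2.imwrite('pics/c6.png',a)
plan([(.6155,-.2583,.288,2.11,5,.75)])
```

```text
now [ 0.6152 -0.2617  0.4001] [-3.1391e+00 -1.3000e-03  2.1053e+00] w 0.082 F [-0.1 -0.3 -0.1] t 22.6
T [[0.01, 0.01, 0.56], [0.02, 0.01, 0.56], [0.01, 0.01, 0.56], [0.02, 0.01, 0.56], [0.01, 0.01, 0.56]] 
W [[0, 0, -0.01], [0, 0, -0.01], [0, 0, -0.01], [0, 0, -0.01], [0, 0, -0.01]] 
G [0.75, 0.75, 0.75, 0.75, 0.75]
end [ 0.6155 -0.2583  0.2881] 2.1103
```

View pics/c6.png

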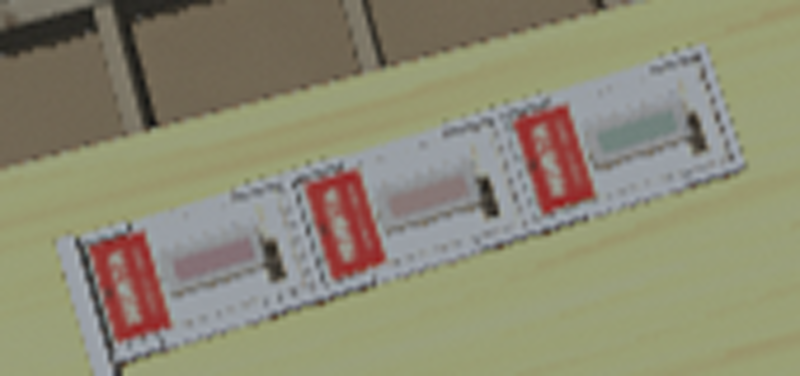

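All three cards sit inside the pockets, parallel to the walls. Next I'll grasp the tape.

Request:
play_rows(translation=[[0,0,0.6],[0,0,0.6],[0,0,0.6],[0,0,0.6],[0,0,0.4],[0,0,0],[0,0,0]], twist=[[0,0,0],[0,0,0],[0,0,0],[0,0,0],[0,0,0],[0,0,0],[0,0,0]], gripper=[0.75,0.75,0.75,0.75,0.75,0.75,0.75])

```text
time: 23.35
tool_pos: [0.6159, -0.2578, 0.2902]
ee_rot: [-3.141, -0.001, 2.11]
wrist_force: [0.2, -0.5, 0.2]
width: 0.082
finger_force: 0.0
```

Request:
play_rows(translation=[[0,0,0],[0,0,0],[0,0,0],[0,0,0],[0,0,0],[0,0,0],[0,0,0],[0,0,0]], twist=[[0,0,0],[0,0,0],[0,0,0],[0,0,0],[0,0,0],[0,0,0],[0,0,0],[0,0,0]], gripper=[-1,-1,-1,-1,-1,-1,-1,-1])

```text
time: 24.15
tool_pos: [0.6164, -0.2577, 0.2909]
ee_rot: [3.139, 0.001, 2.11]
wrist_force: [4.8, 2.5, 1.0]
width: 0.0451
finger_force: 29.9
```

Request:
play_rows(translation=[[0,0,-0.5],[0,0,-0.5],[0,0,0],[0,0,0]], twist=[[0,0,0],[0,0,0],[0,0,0],[0,0,0]], gripper=[-1,-1,-1,-1])

```text
time: 24.55
tool_pos: [0.6152, -0.2584, 0.328]
ee_rot: [-3.139, -0.003, 2.109]
wrist_force: [-0.0, 0.8, -6.2]
width: 0.0449
finger_force: 29.9
```

Run:
```python
from h import *
im=robot.snapshot('top'); sc=robot.snapshot('scene')
o=robot.get_obs(); print(o['tool_pos'],o['ee_rot'],o['width'],o['wrist_force'],o['wrist_torque'])
cv2.imwrite('pics/c7.png',cv2.resize(np.hstack([im[130:250,250:400,::-1],sc[120:240,250:400,::-1]]),(800,320),interpolation=cv2.INTER_CUBIC))
print([(n,c,np.round(d['centre'],4),d['score']) for c in ('top','scene') for n in ('tape','tape_nose','tape_hook') for d in robot.spot_point(n,c)])
```

```text
[ 0.61512075 -0.25818673  0.32700033] [-3.13794341 -0.0046499   2.10949647] 0.04522975444549331 [-0.83311411  0.23924622 -7.21278168] [ 0.0165555  -0.14279025 -0.01967686]
[('tape', 'top', array([ 0.6151, -0.2603,  0.117 ]), 0.5), ('tape_nose', 'top', array([ 0.5913, -0.2254,  0.1183]), 0.4), ('tape_hook', 'top', array([ 0.6968, -0.0418,  0.0781]), 0.64), ('tape_hook', 'top', array([ 0.631 , -0.4208,  0.0846]), 0.42), ('tape_hook', 'scene', array([0.6203, 0.2059, 0.0848]), 0.24)]
```

View pics/c7.png

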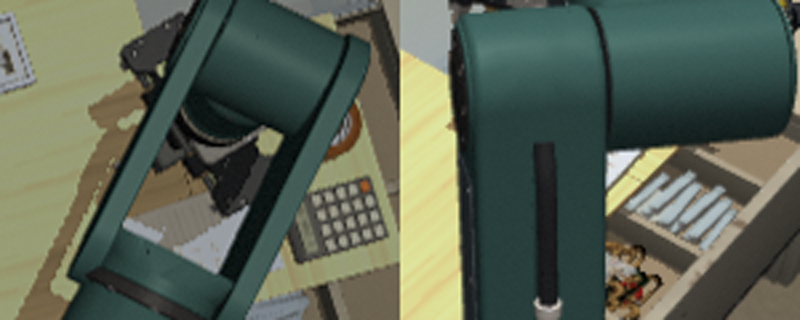

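The tape is held and lifted, with the force at about −7 N. The top view shows the gripper over the tape, with pad and calculator undisturbed. The arm hides the scene view.

Run:
```python
from h import *
y=TRAY[2]+np.pi/2
a=world(TRAY,[-.082,-.063,0])[0]; print(a, world(TRAY,[-.082,-.4335,0])[0])
plan([(a[0],a[1],.335,y,16,-1)])
```

```text
[0.54202284 0.19232203 0.08      ] [ 0.64832312 -0.1626012   0.08      ]
now [ 0.6157 -0.2582  0.3296] [-3.1408e+00 -9.0000e-04  2.1098e+00] w 0.0447 F [-1.3 -0.1 -7.2] t 24.9
T [[0.66, 0.26, -0.01], [0.67, 0.25, -0.01], [0.67, 0.24, -0.01], [0.67, 0.23, -0.01], [0.68, 0.22, -0.01], [0.68, 0.21, -0.01], [0.69, 0.2, -0.01], [0.69, 0.19, -0.01]] 
W [[0, 0, 0.15], [0, 0, 0.16], [0, 0, 0.15], [0, 0, 0.16], [0, 0, 0.15], [0, 0, 0.16], [0, 0, 0.15], [0, 0, 0.16]] 
G [-1, -1, -1, -1, -1, -1, -1, -1]
T [[0.69, 0.18, -0.01], [0.69, 0.17, -0.01], [0.7, 0.16, -0.01], [0.7, 0.15, -0.01], [0.7, 0.14, 0.0], [0.7, 0.12, -0.01], [0.7, 0.11, 0.0], [0.71, 0.11, -0.01]] 
W [[0, 0, 0.15], [0, 0, 0.16], [0, 0, 0.15], [0, 0, 0.16], [0, 0, 0.15], [0, 0, 0.16], [0, 0, 0.15], [0, 0, 0.16]] 
G [-1, -1, -1, -1, -1, -1, -1, -1]
end [0.5422 0.1924 0.3352] 1.8618
```

Request:
play_rows(translation=[[0.66,0.26,-0.01],[0.67,0.25,-0.01],[0.67,0.24,-0.01],[0.67,0.23,-0.01],[0.68,0.22,-0.01],[0.68,0.21,-0.01],[0.69,0.2,-0.01],[0.69,0.19,-0.01]], twist=[[0,0,0.15],[0,0,0.16],[0,0,0.15],[0,0,0.16],[0,0,0.15],[0,0,0.16],[0,0,0.15],[0,0,0.16]], gripper=[-1,-1,-1,-1,-1,-1,-1,-1])

```text
time: 25.75
tool_pos: [0.5782, -0.0319, 0.3338]
ee_rot: [3.141, 0.0, 1.985]
wrist_force: [0.6, -0.7, -6.4]
width: 0.045
finger_force: 29.9
```

Request:
play_rows(translation=[[0.69,0.18,-0.01],[0.69,0.17,-0.01],[0.7,0.16,-0.01],[0.7,0.15,-0.01],[0.7,0.14,0.0],[0.7,0.12,-0.01],[0.7,0.11,0.0],[0.71,0.11,-0.01]], twist=[[0,0,0.15],[0,0,0.16],[0,0,0.15],[0,0,0.16],[0,0,0.15],[0,0,0.16],[0,0,0.15],[0,0,0.16]], gripper=[-1,-1,-1,-1,-1,-1,-1,-1])

```text
time: 26.55
tool_pos: [0.5418, 0.1935, 0.3361]
ee_rot: [3.141, 0.0, 1.861]
wrist_force: [0.0, 0.5, -7.2]
width: 0.0449
finger_force: 29.9
```

Request:
play_rows(translation=[[0,0,0],[0,0,0],[0,0,0]], twist=[[0,0,0],[0,0,0],[0,0,0]], gripper=[-1,-1,-1])

```text
time: 26.85
tool_pos: [0.5423, 0.1918, 0.3359]
ee_rot: [3.142, 0.001, 1.861]
wrist_force: [-0.4, -0.4, -6.9]
width: 0.0449
finger_force: 29.9
```

Run:
```python
from h import *
im=robot.snapshot('top'); sc=robot.snapshot('scene')
cv2.imwrite('pics/c8.png',cv2.resize(np.hstack([im[150:250,80:205,::-1],sc[150:250,110:235,::-1]]),(800,320),interpolation=cv2.INTER_CUBIC))
print([(n,c,np.round(d['centre'],4),d['score']) for c in ('top','scene') for n in ('tape','tape_nose','tape_hook') for d in robot.spot_point(n,c)])
y=TRAY[2]+np.pi/2
a=world(TRAY,[-.082,-.063,0])[0]
plan([(a[0],a[1],.292,y,4,-1)])
```

```text
[('tape', 'top', array([0.5441, 0.1913, 0.1238]), 0.87), ('tape', 'top', array([0.6225, 0.2091, 0.0838]), 0.46), ('tape', 'top', array([0.6588, 0.0802, 0.0804]), 0.32), ('tape', 'scene', array([0.5424, 0.1887, 0.1211]), 0.89), ('tape_nose', 'scene', array([0.5292, 0.2271, 0.1271]), 0.65), ('tape_hook', 'scene', array([0.5218, 0.259 , 0.142 ]), 0.46)]
now [0.5423 0.192  0.3358] [-3.1416e+00  1.0000e-04  1.8612e+00] w 0.0449 F [ 1.1 -0.8 -6.3] t 27.2
T [[0.0, 0.0, 0.27], [0.0, 0.0, 0.28], [0.0, 0.0, 0.27], [0.01, -0.01, 0.28]] 
W [[0, 0, 0.0], [0, 0, 0.0], [0, 0, 0.0], [0, 0, -0.01]] 
G [-1, -1, -1, -1]
end [0.5418 0.1923 0.2918] 1.8622
```

View pics/c8.png

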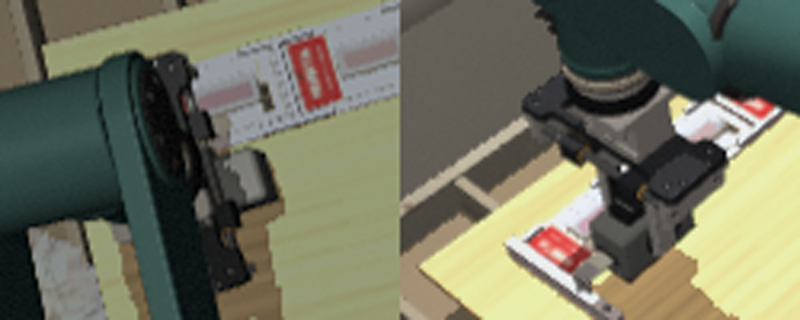

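The scene panel shows the tape held level, with its hook just past the plate at about (580,265). I'll nudge it 2 mm further out and lower.

Request:
play_rows(translation=[[0.05,0,0.2],[0,0,0.3],[0,0,0.3],[0,0,0.2],[0,0,0.08],[0,0,0],[0,0,0]], twist=[[0,0,0],[0,0,0],[0,0,0],[0,0,0],[0,0,0],[0,0,0],[0,0,0]], gripper=[-1,-1,-1,-1,-1,-1,-1])

```text
time: 27.95
tool_pos: [0.5419, 0.1944, 0.2929]
ee_rot: [3.141, 0.0, 1.862]
wrist_force: [0.3, 0.6, -6.9]
width: 0.0452
finger_force: 29.9
```

Run:
```python
from h import *
sc=robot.snapshot('scene')
cv2.imwrite('pics/c9.png',cv2.resize(sc[170:250,120:220,::-1],(700,560),interpolation=cv2.INTER_CUBIC))
o=robot.get_obs();print(o['tool_pos'],o['wrist_force'],o['ee_rot'])
for n in ('tape','tape_nose','tape_hook'):
    for d in robot.spot_point(n,'scene')[:1]:
        q=np.array(d['centre'])-[*TRAY[:2],.08]; c,s=np.cos(TRAY[2]),np.sin(TRAY[2]); print(n,c*q[0]+s*q[1],-s*q[0]+c*q[1],q[2],d['score'])
```

```text
[0.54188381 0.1943906  0.29307879] [-0.02465109  0.28725296 -6.87465924] [3.14038541e+00 1.53329787e-04 1.86183909e+00]
tape -0.08052463774252738 -0.06252537657971151 -0.002799999999999997 0.86
tape_nose -0.08101153939248627 -0.024068869629869268 0.0010000000000000009 0.84
tape_hook -0.0829349003013458 0.013773972266773127 0.019500000000000003 0.59
```

View pics/c9.png

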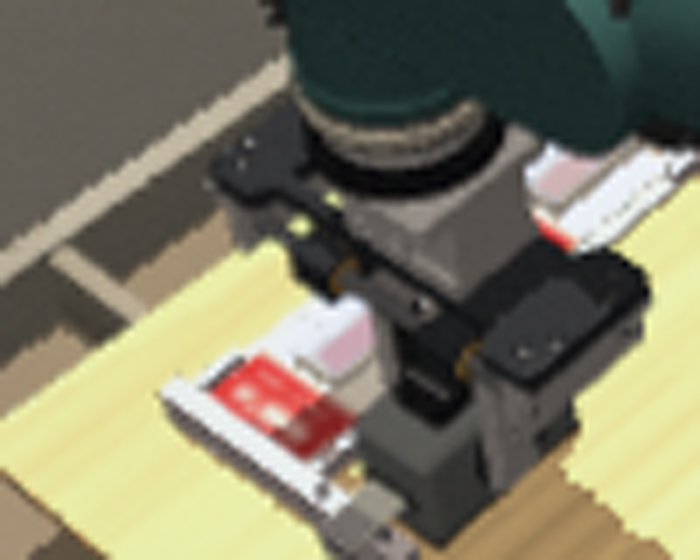

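The scene crop shows the blade lying over the plate with the hook beyond its outer face, at about (370,530). I'll draw back.

Request:
play_rows(translation=[[-0.3,0,0],[-0.6,0,0],[-0.8,0,0],[-0.8,0,0],[-0.8,0,0],[-0.8,0,0],[-0.8,0,0],[-0.8,0,0]], twist=[[0,0,0],[0,0,0],[0,0,0],[0,0,0],[0,0,0],[0,0,0],[0,0,0],[0,0,0]], gripper=[-1,-1,-1,-1,-1,-1,-1,-1])

```text
time: 28.95
tool_pos: [0.6075, -0.0258, 0.2929]
ee_rot: [3.14, -0.001, 1.861]
wrist_force: [0.7, 2.4, -6.6]
width: 0.0448
finger_force: 29.9
```

Request:
play_rows(translation=[[-0.8,0,0],[-0.8,0,0],[-0.8,0,0],[-0.6,0,0],[-0.35,0,0],[-0.2,0,0],[0,0,0],[0,0,0]], twist=[[0,0,0],[0,0,0],[0,0,0],[0,0,0],[0,0,0],[0,0,0],[0,0,0],[0,0,0]], gripper=[-1,-1,-1,-1,-1,-1,-1,-1])

```text
time: 29.75
tool_pos: [0.6478, -0.1592, 0.2926]
ee_rot: [3.141, -0.001, 1.862]
wrist_force: [0.9, 3.5, -6.5]
width: 0.0448
finger_force: 29.9
```

```bash
cat >> h.py <<'E'
def tr(p):
    q=np.array(p)-[*TRAY[:2],.08]; c,s=np.cos(TRAY[2]),np.sin(TRAY[2]); return np.round([c*q[0]+s*q[1],-s*q[0]+c*q[1],q[2]],4)
E
python3 - <<'E'
from h import *
im=robot.snapshot('top');sc=robot.snapshot('scene')
cv2.imwrite('pics/c10.png',cv2.resize(np.hstack([im[130:260,110:310,::-1],sc[110:240,110:310,::-1]]),(800,260),interpolation=cv2.INTER_CUBIC))
o=robot.get_obs();print(tr(o['tool_pos']),o['wrist_force'],o['ee_rot'],o['width'])
for c in ('top','scene'):
  for n in ('tape','tape_nose','tape_hook'):
    for d in robot.spot_point(n,c)[:3]: print(c,n,tr(d['centre']),d['score'])
E
```

```text
[-0.0815 -0.4298  0.2127] [ 0.87334872  2.49881978 -5.39675668] [ 3.14150844e+00 -5.30027805e-04  1.86299720e+00] 0.04512427771268697
top tape [-0.0798 -0.4316  0.0014] 0.94
top tape_nose [-0.0831 -0.3898  0.0038] 0.69
top tape_nose [-0.1074 -0.2746 -0.0111] 0.63
top tape_nose [ 0.0028 -0.2053 -0.0014] 0.61
top tape_hook [-0.0831 -0.0006  0.017 ] 0.7
scene tape [-0.0807 -0.4339 -0.001 ] 0.69
```

View pics/c10.png

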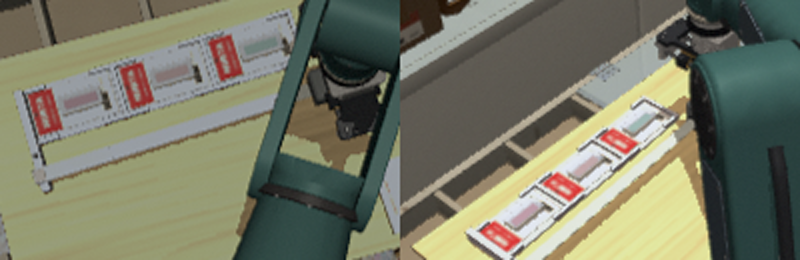

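Both views show the hook caught on the plate at (42,180), with the blade drawn along the lane and the case at the end of the row. I'll set it down and open only slightly, because the tray wall is close.

Request:
play_rows(translation=[[-0.03,0,0.03],[0,0,0.03],[0,0,0],[0,0,0]], twist=[[0,0,0],[0,0,0],[0,0,0],[0,0,0]], gripper=[-1,-1,-1,-1])

```text
time: 30.55
tool_pos: [0.6481, -0.1612, 0.2909]
ee_rot: [3.142, 0.0, 1.862]
wrist_force: [-1.9, 4.1, -2.1]
width: 0.0445
finger_force: 30.0
```

Request:
play_rows(translation=[[0,0,0.02],[0,0,0],[0,0,0],[0,0,0],[0,0,0]], twist=[[0,0,0],[0,0,0],[0,0,0],[0,0,0],[0,0,0]], gripper=[-1,0.1,0.1,0.1,0.1])

```text
time: 31.05
tool_pos: [0.6483, -0.1617, 0.2899]
ee_rot: [3.141, 0.001, 1.862]
wrist_force: [0.7, 0.2, 0.2]
width: 0.0514
finger_force: 0.0
```

Request:
play_rows(translation=[[0,0,-0.3],[0,0,-0.7],[0,0,-1],[0,0,-1],[0,0,0],[0,0,0]], twist=[[0,0,0],[0,0,0],[0,0,0],[0,0,0],[0,0,0],[0,0,0]], gripper=[0.1,0.1,0.1,-1,-1,-1])

```text
time: 31.65
tool_pos: [0.6481, -0.1613, 0.4122]
ee_rot: [3.138, 0.003, 1.862]
wrist_force: [-0.5, 0.3, -0.5]
width: 0.0312
finger_force: 0.0
```

Run:
```python
from h import *
im=robot.snapshot('top');sc=robot.snapshot('scene')
cv2.imwrite('pics/c11.png',cv2.resize(np.hstack([im[130:260,110:310,::-1],sc[110:240,110:310,::-1]]),(800,260),interpolation=cv2.INTER_CUBIC))
o=robot.get_obs();print(o['tool_pos'],tr(o['tool_pos']),o['wrist_force'],o['ee_rot'],o['width'])
for c in ('top','scene'):
  for n in ('tape','tape_nose','tape_hook','lock_top'):
    for d in robot.spot_point(n,c)[:3]: print(c,n,tr(d['centre']),d['score'])
```

```text
[ 0.64802616 -0.16127136  0.4081006 ] [-0.0819 -0.4321  0.3281] [-0.01053372  0.24636951  0.44559611] [-3.13962926e+00 -1.17094858e-03  1.86178103e+00] 0.02309622959446408
top tape [-0.0818 -0.435   0.0016] 0.9
top tape [-2.548e-01 -5.090e-01 -2.000e-04] 0.41
top tape_nose [-0.083  -0.3912  0.0013] 0.69
top tape_hook [-0.0782  0.0011  0.0163] 0.5
top tape_hook [-0.2532 -0.508   0.0009] 0.26
top lock_top [-0.001  -0.005  -0.0017] 0.69
top lock_top [-0.0863 -0.4267  0.0657] 0.59
scene tape [-0.0807 -0.4328 -0.0006] 0.58
scene tape_nose [-8.370e-02 -3.969e-01 -2.000e-04] 0.91
scene tape_nose [-0.0851  0.001   0.0144] 0.56
scene tape_hook [-0.0846  0.002   0.0161] 0.66
```

View pics/c11.png

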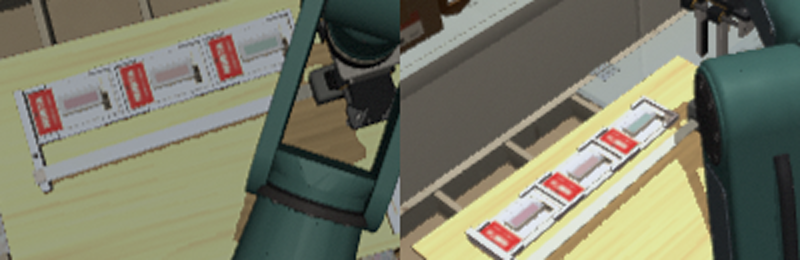

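The hook is still on the plate at (42,182), and the tape is standing free at tray y ≈ −0.433 as wanted. Next I'll press the lock with closed fingers.

Request:
play_rows(translation=[[0.18,0,0.5],[0,0,0.5],[0,0,0.35],[0,0,0],[0,0,0]], twist=[[0,0,0],[0,0,0],[0,0,0],[0,0,0],[0,0,0]], gripper=[-1,-1,-1,-1,-1])

```text
time: 32.65
tool_pos: [0.6462, -0.1545, 0.3555]
ee_rot: [-3.141, -0.0, 1.862]
wrist_force: [1.1, -0.2, 0.8]
width: 0.0004
finger_force: 0.0
```

Request:
play_rows(translation=[[0,0,0.08],[0,0,0.05],[0,0,0.03],[0,0,0.03],[0,0,0]], twist=[[0,0,0],[0,0,0],[0,0,0],[0,0,0],[0,0,0]], gripper=[-1,-1,-1,-1,-1])

```text
time: 33.15
tool_pos: [0.6461, -0.1544, 0.3478]
ee_rot: [-3.142, 0.0, 1.862]
wrist_force: [0.3, 0.2, 0.6]
width: 0.0004
finger_force: 0.0
```

Request:
play_rows(translation=[[0,0,0.05],[0,0,0.05],[0,0,0.03],[0,0,0.03],[0,0,0]], twist=[[0,0,0],[0,0,0],[0,0,0],[0,0,0],[0,0,0]], gripper=[-1,-1,-1,-1,-1])

```text
time: 33.65
tool_pos: [0.6461, -0.1543, 0.3423]
ee_rot: [3.141, 0.001, 1.862]
wrist_force: [-0.8, 0.3, 5.2]
width: 0.0005
finger_force: 2.4
```

Request:
play_rows(translation=[[0,0,0.03],[0,0,0]], twist=[[0,0,0],[0,0,0]], gripper=[-1,-1])

```text
time: 33.85
tool_pos: [0.6461, -0.1543, 0.3406]
ee_rot: [3.141, 0.0, 1.862]
wrist_force: [-0.7, 1.1, 5.4]
width: 0.0003
finger_force: 2.4
```

Contact was at about 0.3445, and the button is now moving at 5.4 N.

Request:
play_rows(translation=[[0,0,0.04],[0,0,0.02],[0,0,0]], twist=[[0,0,0],[0,0,0],[0,0,0]], gripper=[-1,-1,-1])

```text
time: 34.15
tool_pos: [0.6461, -0.1543, 0.339]
ee_rot: [3.14, 0.001, 1.862]
wrist_force: [-2.6, 1.7, 7.3]
width: 0.0004
finger_force: 3.5
```

Request:
play_rows(translation=[[0,0,0.03],[0,0,0],[0,0,0]], twist=[[0,0,0],[0,0,0],[0,0,0]], gripper=[-1,-1,-1])

```text
time: 34.45
tool_pos: [0.646, -0.1542, 0.339]
ee_rot: [3.14, 0.001, 1.862]
wrist_force: [-2.9, 1.9, 9.8]
width: 0.0005
finger_force: 5.0
```

Request:
play_rows(translation=[[0,0,0.02],[0,0,0],[0,0,0],[0,0,0]], twist=[[0,0,0],[0,0,0],[0,0,0],[0,0,0]], gripper=[-1,-1,-1,-1])

```text
time: 34.85
tool_pos: [0.646, -0.1543, 0.3389]
ee_rot: [3.139, 0.002, 1.862]
wrist_force: [-3.5, 1.5, 12.2]
width: 0.0004
finger_force: 6.0
```

Request:
play_rows(translation=[[0,0,-0.2],[0,0,-0.6],[0,0,-1],[0,0,0],[0,0,0]], twist=[[0,0,0],[0,0,0],[0,0,0],[0,0,0],[0,0,0]], gripper=[-1,-1,0.1,0.1,0.1])

```text
time: 35.35
tool_pos: [0.6463, -0.1545, 0.4082]
ee_rot: [3.14, 0.001, 1.862]
wrist_force: [1.2, 0.4, -1.1]
width: 0.0209
finger_force: 0.0
```

Run:
```python
from h import *
im=robot.snapshot('top');sc=robot.snapshot('scene')
for c in ('top','scene'):
  for n in ('tape','tape_nose','tape_hook','lock_top'):
    for d in robot.spot_point(n,c)[:2]: print(c,n,tr(d['centre']),d['score'])
y=TRAY[2]+np.pi/2
a=world(TRAY,[-.0818,-.4325,0])[0]
plan([(a[0],a[1],.36,y,2,.1),(a[0],a[1],.289,y,6,.1)])
```

```text
top tape [-0.0834 -0.4343 -0.0008] 0.64
top tape_nose [-0.0829 -0.3911 -0.0008] 0.72
top tape_nose [-1.400e-03 -3.284e-01 -3.000e-04] 0.7
top tape_hook [-0.0842  0.0023  0.0133] 0.62
top tape_hook [ 0.0046 -0.0702  0.0039] 0.37
scene tape [-0.0805 -0.4349 -0.0054] 0.63
scene tape_nose [ 0.0027 -0.333   0.0046] 0.74
scene tape_nose [-0.0835 -0.3921  0.0007] 0.58
scene tape_hook [-0.0847  0.0032  0.019 ] 0.78
now [ 0.6461 -0.1544  0.4074] [-3.1409e+00 -3.0000e-04  1.8618e+00] w 0.0514 F [ 0.2  0.7 -0.2] t 35.9
T [[-0.09, 0.0, 0.59], [-0.1, 0.0, 0.59], [0.0, 0.0, 0.3], [0.0, 0.0, 0.3], [0.0, 0.0, 0.29], [0.0, 0.0, 0.3], [0.0, 0.0, 0.29], [0.0, 0.0, 0.3]] 
W [[0, 0, 0.0], [0, 0, 0.0], [0, 0, 0.0], [0, 0, 0.0], [0, 0, 0.0], [0, 0, 0.0], [0, 0, 0.0], [0, 0, 0.0]] 
G [0.1, 0.1, 0.1, 0.1, 0.1, 0.1, 0.1, 0.1]
end [ 0.6483 -0.1617  0.289 ] 1.8618
```

Request:
play_rows(translation=[[-0.09,0.0,0.5],[-0.1,0.0,0.5],[0.0,0.0,0.3],[0.0,0.0,0.4],[0.0,0.0,0.4],[0.0,0.0,0.4],[0.0,0.0,0.4],[0,0,0]], twist=[[0,0,0],[0,0,0],[0,0,0],[0,0,0],[0,0,0],[0,0,0],[0,0,0],[0,0,0]], gripper=[0.1,0.1,0.1,0.1,0.1,0.1,0.1,0.1])

```text
time: 36.65
tool_pos: [0.6476, -0.1614, 0.288]
ee_rot: [-3.136, -0.004, 1.862]
wrist_force: [-0.2, -0.2, -0.6]
width: 0.0516
finger_force: 0.0
```

Request:
play_rows(translation=[[0,0,0],[0,0,0],[0,0,0],[0,0,0]], twist=[[0,0,0],[0,0,0],[0,0,0],[0,0,0]], gripper=[-1,-1,-1,-1])

```text
time: 37.05
tool_pos: [0.6483, -0.1617, 0.2919]
ee_rot: [3.141, 0.0, 1.862]
wrist_force: [-0.3, -0.4, -3.8]
width: 0.0447
finger_force: 30.0
```

Run:
```python
from h import *
y=TRAY[2]+np.pi/2
o=robot.get_obs();p=o['tool_pos'];print(tr(p))
plan([(.6475,-.159,.300,y,2,-1),(.6475,-.159,.355,y,3,-1),(.5055,-.2852,.36,y,8,-1)])
```

```text
[-0.0817 -0.4326  0.2119]
now [ 0.6483 -0.1617  0.2919] [3.1415e+00 2.0000e-04 1.8618e+00] w 0.0447 F [-0.3 -0.4 -3.8] t 37.0
T [[0.03, 0.0, -0.1], [0.04, 0.0, -0.1], [0.0, 0.0, -0.46], [0.0, 0.0, -0.46], [0.0, 0.0, -0.46], [-0.25, -0.54, -0.02], [-0.25, -0.54, -0.01], [-0.25, -0.54, -0.02]] 
W [[0, 0, 0.0], [0, 0, 0.0], [0, 0, 0.0], [0, 0, 0.0], [0, 0, 0.0], [0, 0, 0.0], [0, 0, 0.0], [0, 0, 0.0]] 
G [-1, -1, -1, -1, -1, -1, -1, -1]
T [[-0.25, -0.54, -0.01], [-0.25, -0.54, -0.02], [-0.25, -0.54, -0.01], [-0.25, -0.53, -0.02], [-0.25, -0.54, -0.01]] 
W [[0, 0, 0.0], [0, 0, 0.0], [0, 0, 0.0], [0, 0, 0.0], [0, 0, 0.0]] 
G [-1, -1, -1, -1, -1]
end [ 0.5053 -0.2851  0.3599] 1.8618
```

Request:
play_rows(translation=[[0.03,0,-0.1],[0.04,0,-0.1],[0,0,-0.4],[0,0,-0.5],[0,0,-0.5],[0,0,0],[0,0,0]], twist=[[0,0,0],[0,0,0],[0,0,0],[0,0,0],[0,0,0],[0,0,0],[0,0,0]], gripper=[-1,-1,-1,-1,-1,-1,-1])

```text
time: 37.75
tool_pos: [0.6475, -0.159, 0.357]
ee_rot: [3.14, 0.001, 1.862]
wrist_force: [0.9, -0.3, -7.3]
width: 0.0448
finger_force: 30.0
```

Request:
play_rows(translation=[[-0.25,-0.54,-0.02],[-0.25,-0.54,-0.01],[-0.25,-0.54,-0.02],[-0.25,-0.54,-0.01],[-0.25,-0.54,-0.02],[-0.25,-0.54,-0.01],[-0.25,-0.53,-0.02],[-0.25,-0.54,-0.01]], twist=[[0,0,0],[0,0,0],[0,0,0],[0,0,0],[0,0,0],[0,0,0],[0,0,0],[0,0,0]], gripper=[-1,-1,-1,-1,-1,-1,-1,-1])

```text
time: 38.55
tool_pos: [0.5042, -0.2854, 0.3589]
ee_rot: [-3.14, -0.002, 1.862]
wrist_force: [-0.4, -0.0, -7.3]
width: 0.045
finger_force: 30.0
```

Request:
play_rows(translation=[[0,0,0.4],[0,0,0.4],[0,0,0.3],[0,0,0.1],[0,0,0],[0,0,0]], twist=[[0,0,0],[0,0,0],[0,0,0],[0,0,0],[0,0,0],[0,0,0]], gripper=[-1,-1,-1,-1,-1,-1])

```text
time: 39.15
tool_pos: [0.5056, -0.285, 0.3131]
ee_rot: [3.141, 0.001, 1.862]
wrist_force: [0.2, -0.2, -6.6]
width: 0.0449
finger_force: 30.0
```

Run:
```python
from h import *
im=robot.snapshot('top')
cv2.imwrite('pics/c12.png',cv2.resize(im[120:270,110:420,::-1],(800,387),interpolation=cv2.INTER_CUBIC))
o=robot.get_obs();print(o['tool_pos'],o['wrist_force'],o['width'])
for n in ('tape','tape_nose','tape_hook','lock_top','pad'):
    for d in robot.spot_point(n,'top')[:2]: print(n,np.round(d['centre'],4),d['score'])
```

```text
[ 0.50564489 -0.28505858  0.31360238] [ 0.28139162 -0.06918723 -5.85228421] 0.04476227311266027
tape [ 0.5091 -0.2889  0.1004] 0.57
tape_nose [ 0.4915 -0.2481  0.102 ] 0.88
tape_hook [0.3805 0.1272 0.1143] 0.89
lock_top [0.383  0.1328 0.1157] 0.59
lock_top [ 0.4933 -0.2481  0.1023] 0.18
pad [ 0.5026 -0.2839  0.0825] 0.81
```

View pics/c12.png

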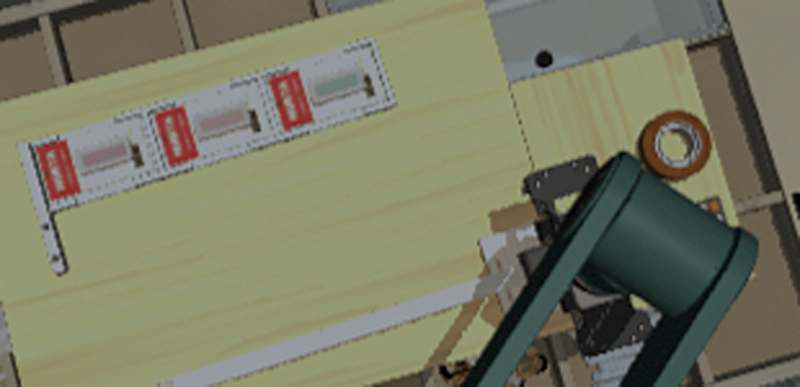

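The top view shows the three cards still in the tray. The tape is held over the pad with the blade at full length (nose to hook 0.391 m), and the roll is undisturbed. I'll lower it.

Request:
play_rows(translation=[[0,0,0.12],[0,0,0.08],[0,0,0.03],[0,0,0],[0,0,0]], twist=[[0,0,0],[0,0,0],[0,0,0],[0,0,0],[0,0,0]], gripper=[-1,-1,-1,-1,-1])

```text
time: 39.95
tool_pos: [0.5052, -0.2851, 0.3039]
ee_rot: [3.142, 0.0, 1.862]
wrist_force: [-1.2, 0.6, -3.9]
width: 0.0447
finger_force: 30.0
```

Request:
play_rows(translation=[[0,0,0.02],[0,0,0],[0,0,0],[0,0,0],[0,0,0]], twist=[[0,0,0],[0,0,0],[0,0,0],[0,0,0],[0,0,0]], gripper=[-1,-1,0.2,0.2,0.2])

```text
time: 40.45
tool_pos: [0.5055, -0.2852, 0.3031]
ee_rot: [3.14, 0.001, 1.862]
wrist_force: [-0.2, -0.2, 0.4]
width: 0.0562
finger_force: 0.0
```

Request:
play_rows(translation=[[0,0,0],[0,0,-0.3],[0,0,-0.8],[0,0,-1],[0,0,-1],[0,0,-1],[0,0,0],[0,0,0]], twist=[[0,0,0],[0,0,0],[0,0,0],[0,0,0],[0,0,0],[0,0,0],[0,0,0],[0,0,0]], gripper=[0.3,0.3,0.3,0.3,0.3,0.3,0.3,0.3])

```text
time: 41.25
tool_pos: [0.5052, -0.2849, 0.4689]
ee_rot: [3.139, 0.003, 1.862]
wrist_force: [-1.3, -0.3, -0.5]
width: 0.0611
finger_force: 0.0
```

Request:
play_rows(translation=[[0,-0.8,-0.3],[0,-0.8,-0.3],[0,-0.8,0],[0,-0.8,0],[0,0,0],[0,0,0]], twist=[[0,0,0],[0,0,0],[0,0,0],[0,0,0],[0,0,0],[0,0,0]], gripper=[0.3,0.3,0.3,0.3,0.3,0.3])

```text
time: 41.85
tool_pos: [0.3824, -0.3219, 0.4893]
ee_rot: [-3.141, -0.002, 1.861]
wrist_force: [-0.3, 0.6, -0.4]
width: 0.0612
finger_force: 0.0
```

Run:
```python
from h import *
im=robot.snapshot('top'); sc=robot.snapshot('scene')
cv2.imwrite('pics/c13.png',cv2.resize(im[120:270,110:420,::-1],(800,387),interpolation=cv2.INTER_CUBIC))
for n in ('tape','tape_nose','tape_hook','lock_top','pad'):
    for d in robot.spot_point(n,'top')[:2]: print(n,np.round(d['centre'],4),d['score'])
```

```text
tape [ 0.5047 -0.2875  0.0919] 0.55
tape_nose [0.5183 0.2531 0.095 ] 0.51
tape_hook [ 0.5015 -0.2838  0.1545] 0.7
tape_hook [0.6607 0.0794 0.0784] 0.59
lock_top [ 0.4984 -0.2793  0.1523] 0.43
pad [ 0.5028 -0.2823  0.0824] 0.7
```

View pics/c13.png

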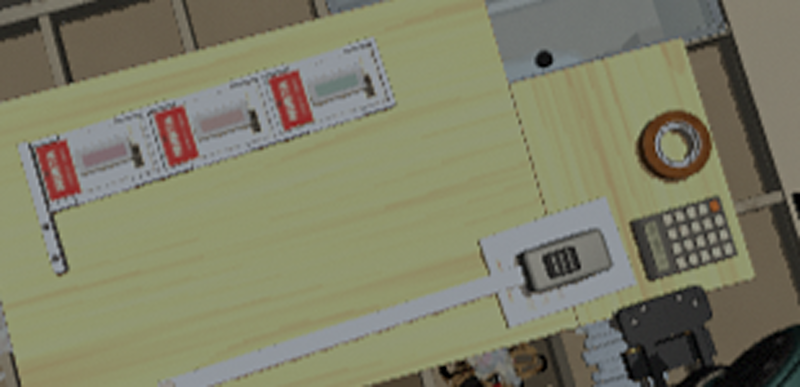

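The tape stands centred on the pad at (565,258) with its blade extended. The button top reads about 60 mm above the tape's underside, so it is down. Cards, roll and calculator are in place, so I'll hand in.

```bash
python3 -c "
from bench import robot
print(robot.close_job())"
```

```text
the job is handed in; nothing more can be done
None
```

I handed the job in at about 42 s on the robot's clock, though the hand-in returned no verdict. All three cards are seated in the pockets, and the tape, locked at three-card length, stands on the pad with the roll and calculator where they were.

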